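Vent and open the vacuum infiltration pot

ROBOT

A 7-joint arm with a two-finger parallel gripper is mounted at the origin on the work surface. World frame = base frame: x ahead of the robot, y to its left, z up, the work surface at z = 0. Lengths are in m, angles in rad, forces in N, time in s.
With the tool pointing down it reaches from about 0.4 to 0.85 m from the base axis. Payload 6.9 kg.
Tool frame: the origin (TCP) lies on the centre line of the jaws, within the pads' length; the fingertips stand 14 mm ahead of it and the grasp point (between the pads) lies 5 mm behind it; z points along the fingers, y is the direction in which the jaws open and shut (so a half turn about z gives the same grasp; the last joint's range is limited). The gripper opens to 85 mm and grips with 20 to 120 N. Pads are 22 mm wide; open, the fingers measure 114 mm over their backs; the gripper's body (76 mm by 85 mm) begins 54 mm behind the grasp point. The pads swing forward as they close: fully open they stand 13 mm farther back than shut.
Start: joints at [-1.171, 0.507, -0.238, 1.5, 0.126, 1.149, -0.155], TCP at [0.182, 0.598, 0.245] pointing down, gripper open.
Joint ranges: [-3.08, 3.08], [-0.24, 2.05], [-1.43, 1.35], [0, 2.5], [-1.52, 4.66], [0.17, 1.96], [-2.89, 2.89]. Speed limits (rad/s): [2.39, 2.39, 3.14, 3.14, 3.14, 3.14, 3.14].

INTERFACE

Orientations are given as a rotation vector (axis times angle).
In Python, from plant import env gives the robot as it stands. The module is installed in compiled form; this text tells all that it offers.
- The arm moves only by the tool play_rows, never from a script. Its argument "series" is a list of rows, each a list of 6 numbers: the shift along the tool's x, y, z in units of 0.03 m (1.0 is 0.03 m), then the turn, a rotation vector about the tool's x, y, z in units of 5 degrees (1.0 is 5 degrees). A call has 1 to 20 rows; each row shifts and turns the pose as measured when the row begins, along the tool's axes as they then stand; what a row does not reach is not made up. A row lasts 1/10 s, in which the tool goes at most 50 mm and 8.59 degrees, less where a joint would pass 70% of its speed; a pose out of reach is approached as far as the arm can. A call with a number of a shift or a turn outside -1 to 1 is refused whole. A call with a gripper value outside its range is refused whole. "gripper" is the gripper command: -1 is shut, 1 is fully open, values between are in proportion, set as the call begins (left out, the last holds). The fingers move at their own pace and stop on an object; "force" is the grip in N (left out, the last holds). Time passes only in rows, so rows that do not move let the fingers close. It gives the time, the measured TCP pose, the force and the opening at its end, in the units of the state.
- env.get_state(): the state, without advancing time (a new reading comes with each control period).
- env.grab_frame(name): name is "scene" or "top" or "wrist"; returns (picture, depth): 420x560x3 uint8, red, green, blue; 420x560 float32, m along the optical axis (not along the pixel's ray), 0 where there is no reading.
- env.camera_params(name): a dict with "camera_matrix" (3x3 intrinsics, pixels), "R" (3x3) and "t" (3): a world point X has camera coordinates R X + t. Camera axes: x right, y down, z forward; pixel columns grow to the right and rows downward; lengths in m; the calibration is good to about 2 mm. The wrist camera is an equidistant fisheye: a pixel r from the principal point sees the ray r / f radians off the axis. A picture is of the moment at which its call begins: read the wrist's pose just before it. camera_params takes no time and is no camera call; for the wrist camera it gives the pose at the moment of the call.
- env.finish_job(): hands the job in, once; it reports no verdict.
The state is a dict: "time_s": time; "q": joint angles; "joint_velocities": joint speeds; "joint_efforts": joint torques, N m; "tool_pos": TCP position; "tcp_rot": TCP orientation; "ft_force": force on the tool from outside, world axes, zero at the start; "torque": the same for the moment, N m; "gripper_width": opening from 0.0 (shut) to 1.0 (fully open).
Only numpy, scipy, OpenCV 4.12 (cv2) and the standard library are available. Lean on these libraries where they do the work, as an engineer would, in place of code of your own. Each camera call takes 0.05 s, during which the arm holds its last target.

TASK

Open the vacuum pot so that the leaf samples can be taken out. First unscrew the knurled lock nut on the vent valve all the way up to its stop and let the steel pin stand up freely, then press the pin fully down and keep it down until the gauge needle has come back to the red zero mark, and let the pin rise again. Only then swing the clamp's red handle fully aside off the lid, raise the lid by its blue bar until it stands nearly upright and leave it open, with the dishes, jar and slide box around the pot left where they are.

Things in the scene. Friction and masses are not known exactly. Their poses are not given: they have to be found in the camera images.
- pot: The vacuum pot: a steel pot 160 mm in diameter on the table, fixed. Origin on the table at its centre; its z is up, its x points to the lid's hinge (the far side), its -x to the blue lid bar, its -y to the clamp with the red handle, its +y to the gauge. Lid top at height 116 mm when shut, lid 176 mm in diameter.
- nut (a joint): Turn of the brass knurled lock nut in rad: near 0 = screwed down (locked, pin cannot be pressed), 3.6 = unscrewed, up against its stop. Grows counter-clockwise seen from above. Turns with 0.05 N m of friction and stays where left. Rises 8 mm a full turn (1.27 mm per rad, 4.6 mm in all), threaded on the pin: if the nut is gripped and turned without following it up, the pin is pushed down instead and springs back when the nut is let go.
- nut_grip (a point): Centre of the lock nut (28 mm in diameter, 15 mm high, axis upright, 12 mm from the lid's centre towards the hinge), the point to grip: 48 mm over the lid's top when screwed down, rising with the nut. Its x axis turns with the nut; red stroke on top at -x. Within 60 mm nothing is higher than 28 mm over the lid (the gauge, at +y); the lid bar passes 72 mm away at the pot's -x, 48 mm high.
- pin (a joint): Depth of the steel vent pin in m: 0 = up, 0.004 = fully pressed. Spring: about 3 N to start, 4.5 N fully down. Blocked until the nut is unscrewed; it comes up by itself.
- pin_tip (a point): Top of the vent pin's round head (14 mm in diameter, 5 mm thick), on the valve axis, 66 mm over the lid when up; it sticks out 17 mm above the screwed-down nut and 12 mm above the unscrewed one.
- gauge (a joint): Needle of the vacuum gauge in rad: about 1.6 to 2.4 at the start (vacuum), 0 = no vacuum, needle on the red mark, which is on the face's side towards the lid bar. It runs down to 0 within about 2.5 s while the pin is fully pressed, and stops where it is (to the next 0.26) when the pin is let up early.
- gauge_face (a point): Centre of the gauge's face (50 mm in diameter, looking up, white with black marks and one red mark, red needle).
- clamp (a joint): Swing of the lid clamp about its upright pivot, in rad: 0 = nose over the lid's edge, handle pointing straight away from the pot (the pot's -y); 1.57 = fully aside, handle pointing along the pot's -x. From above the handle swings clockwise. Friction 0.12 N m, stays where it is left. The lid cannot be raised before the nose is clear of it.
- clamp_grip (a point): Middle of the clamp's red handle, a bar 16 mm in diameter whose axis is 122 mm over the table; 66 mm from the pivot, the handle's end 94 mm from it. Moves with the clamp. Push it on the side that faces the hinge.
- clamp_pivot (a point): The clamp's upright pivot axis, 106 mm from the pot's centre on its -y side, at the handle's height.
- lid (a joint): Opening of the lid in rad: 0 = shut, 1.5 = its stop. The hinge is stiff (0.65 N m): beyond about 0.8 rad the lid stays where it is left; nearer shut it sinks back. Lifting takes 8 to 10 N at the bar.
- lid_bar (a point): Middle of the lid's blue bar handle: a round bar 12 mm thick and 76 mm long between two legs, parallel to the hinge (the pot's y), its axis 42 mm over the lid's top, 60 mm from the lid's centre on the side away from the hinge. Moves with the lid: in the pot's x-z plane it lies at (-162, 48) mm from the hinge axis when shut, on a circle of 169 mm about it.
- lid_hinge (a point): Hinge axis of the lid, 102 mm from the pot's centre on its +x side, 110 mm over the table, parallel to the pot's y.
- petri: Stack of three closed petri dishes, 92 mm in diameter, 46 mm high, loose; origin at the centre of its underside. Not to be moved.
- jar: Green glass specimen jar with a white cap, 60 mm in diameter, 98 mm high, loose; origin at the centre of its underside. Not to be moved.
- slidebox: Blue slide box 177 x 97 x 35 mm, loose; origin at the centre of its underside, x along its length. Not to be moved.

How it is judged:
By the outcome, as a careful person would: the job done as asked, in the order asked, and still so for the second after the job is handed in, with the robot touching nothing.
It also fails if it takes over 72 s, if anything falls off the work surface, if the arm or the gripper's body presses on something with over 40 N, if the wrist force passes 120 N, or if a joint passes its speed limit or range.

## Working session

There is one attempt and no reset: what is moved stays moved. The work goes in short steps, Python scripts to look and compute and a tool call to move; the robot and the scene stay as the last step left them, time stands still between calls to the robot, and variables do not carry over. Pictures are saved under pics/ and viewed, and the job is handed in when it is done.

Besides the shell and the picture viewer there is one more tool, called as name(argument=value, ...), one argument or row to a line, values as JSON. play_rows: Moves the arm, as the interface text tells. Its arguments: {"type":"object","properties":{"series":{"type":"array","items":{"type":"array","items":{"type":"number","minimum":-1,"maximum":1}}},"gripper":{"type":"number"},"force":{"type":"number"}},"required":["series"]}

```bash
mkdir -p pics
cat > h.py <<'E'
import numpy as np, cv2
from plant import env
from scipy.spatial.transform import Rotation as Rn
def shot(name,fn):
    p=env.camera_params(name); im,d=env.grab_frame(name)
    cv2.imwrite('pics/'+fn+'.png',cv2.cvtColor(im,cv2.COLOR_RGB2BGR)); np.savez('pics/'+fn+'.npz',im=im,d=d,K=p['camera_matrix'],R=p['R'],t=p['t'])
def load(fn): return np.load('pics/'+fn+'.npz')
def px2w(f,u,v,d=None):
    K=f['K'];d=f['d'][int(round(v)),int(round(u))] if d is None else d
    c=np.array([(u-K[0,2])/K[0,0]*d,(v-K[1,2])/K[1,1]*d,d]); return f['R'].T@(c-f['t'])
def w2px(f,X):
    c=f['R']@np.asarray(X)+f['t']; p=f['K']@c; return p[:2]/p[2]
def onz(f,u,v,z):
    K=f['K'];r=f['R'].T@np.array([(u-K[0,2])/K[0,0],(v-K[1,2])/K[1,1],1]);o=-f['R'].T@f['t']
    return o+r*(z-o[2])/r[2]
def st():
    s=env.get_state(); print('t',s['time_s'],'tcp',np.round(s['tool_pos'],4),'rv',np.round(s['tcp_rot'],4),'F',np.round(s['ft_force'],1),'w',s['gripper_width'],'q',np.round(s['q'],3)); return s
E
python3 - <<'E'
from h import *
s=st(); print(Rn.from_rotvec(s['tcp_rot']).as_matrix().round(3))
for n in ['scene','top','wrist']:
    shot(n,n+'0'); f=load(n+'0'); print(n,f['K'].tolist(),(-f['R'].T@f['t']).round(3),f['R'].round(2).tolist())
E
```

```text
t 0.0 tcp [0.1815 0.5976 0.2444] rv [-4.6130e-01 -3.1073e+00  2.8000e-03] F [-0.3 -0.1 -0.3] w 0.9981491478553277 q [-1.171  0.508 -0.238  1.501  0.126  1.149 -0.155]
[[-0.957  0.291 -0.   ]
 [ 0.291  0.957 -0.002]
 [-0.    -0.002 -1.   ]]
scene [[523.0367522103527, 0.0, 285.39906736818153], [0.0, 523.0367522103527, 204.16859882016274], [0.0, 0.0, 1.0]] [ 0.861 -0.506  0.772] [[0.87, 0.5, 0.02], [0.35, -0.57, -0.75], [-0.36, 0.65, -0.67]]
top [[511.332420054664, 0.0, 274.8972496783755], [0.0, 511.332420054664, 208.9349224345257], [0.0, 0.0, 1.0]] [0.463 0.102 1.28 ] [[0.02, -1.0, 0.01], [-1.0, -0.02, -0.04], [0.04, -0.01, -1.0]]
wrist [[325.19226210127806, 0.0, 273.199564350676], [0.0, 325.19226210127806, 206.43358728615], [0.0, 0.0, 1.0]] [0.103 0.622 0.373] [[0.29, 0.96, -0.0], [0.91, -0.27, 0.32], [0.31, -0.1, -0.95]]
```

View pics/scene0.png

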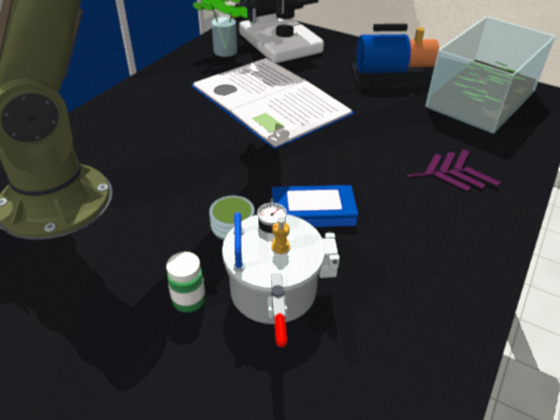

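View pics/top0.png

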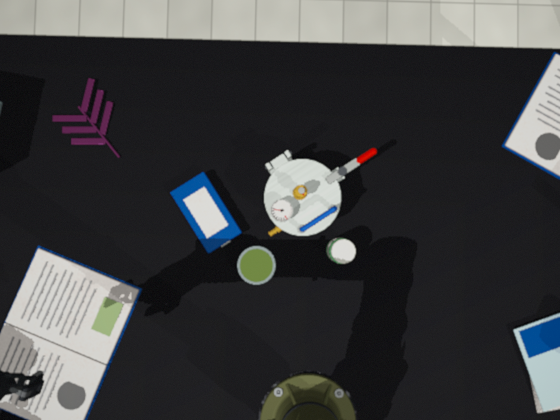

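The scene shows the pot centred near (275,250) and the red clamp handle at (281,330). In the top view the lid is at (302,197), the nut at (300,191), the bar at (318,218), the gauge at (282,209), the handle at (368,155) and the hinge at (280,160). Next I'll measure these.

Run:
```python
from h import *
f=load('top0'); g=load('scene0')
def blob(f,m,name):
    m=m.astype(np.uint8); n,l,s,c=cv2.connectedComponentsWithStats(m)
    for i in range(1,n):
        if s[i,4]>30: 
            ys,xs=np.where(l==i); P=np.array([px2w(f,x,y) for x,y in zip(xs,ys)]); print(name,c[i].round(1),s[i].tolist(),'med',np.median(P,0).round(4),'min',P.min(0).round(3),'max',P.max(0).round(3))
for nm,F in (('top',f),('scene',g)):
    h=cv2.cvtColor(F['im'],cv2.COLOR_RGB2HSV); H,S,V=[h[...,i].astype(int) for i in range(3)]
    blob(F,((H<6)|(H>174))&(S>180)&(V>120),nm+' red')
    blob(F,(H>105)&(H<125)&(S>180)&(V>100),nm+' blue')
    blob(F,(H>12)&(H<28)&(S>150)&(V>90),nm+' brass')
    blob(F,(H>30)&(H<80)&(S>60)&(V>60),nm+' green')
# lid rim: depth-based
K=f['K'];vv,uu=np.mgrid[0:420,0:560];d=f['d'];c=np.stack([(uu-K[0,2])/K[0,0]*d,(vv-K[1,2])/K[1,1]*d,d],-1)
W=(c-f['t'])@f['R']
m=(np.abs(W[...,2]-0.116)<0.006)&(np.hypot(uu-302,vv-197)<60)
ys,xs=np.where(m); hull=cv2.convexHull(W[m][:,:2].astype(np.float32)); print('lid',cv2.minEnclosingCircle(hull), np.median(W[m][:,2]))
x0=np.s_[140:290,160:400]
cv2.imwrite('pics/topz.png',cv2.resize(cv2.cvtColor(f['im'][130:260,220:400],cv2.COLOR_RGB2BGR),None,fx=4.4,fy=4.4,interpolation=2))
cv2.imwrite('pics/scenez.png',cv2.resize(cv2.cvtColor(g['im'][185:355,150:370],cv2.COLOR_RGB2BGR),None,fx=3.5,fy=3.5,interpolation=2))
```

```text
top red [366.4 155. ] [357, 148, 20, 15, 145] med [ 0.6429 -0.1137  0.1286] min [ 0.463 -0.161 -0.008] max [0.675 0.102 1.28 ]
top blue [525.  106.5] [502, 52, 54, 102, 149] med [ 0.793  -0.533   0.0009] min [ 0.675 -0.616 -0.005] max [ 0.937 -0.48   0.008]
top blue [538.3 166. ] [516, 153, 44, 26, 89] med [ 0.6415 -0.5724  0.0011] min [ 0.463 -0.625 -0.005] max [0.674 0.102 1.28 ]
top blue [318.3 218.4] [300, 207, 36, 24, 135] med [ 0.4947 -0.0018  0.1632] min [ 0.468 -0.039  0.154] max [0.52  0.037 0.168]
top blue [211.2 242. ] [190, 225, 43, 27, 209] med [0.4348 0.2449 0.0349] min [ 0.412  0.102 -0.004] max [0.475 0.3   1.28 ]
top blue [120.7 336.1] [116, 327, 10, 20, 34] med [0.1971 0.4645 0.0015] min [ 0.172  0.455 -0.004] max [0.219 0.476 0.009]
top brass [299.1 193.1] [294, 186, 13, 13, 87] med [0.5466 0.0413 0.1647] min [0.463 0.024 0.117] max [0.564 0.102 1.28 ]
top brass [274. 231.] [268, 226, 13, 10, 67] med [0.4644 0.0929 0.0551] min [ 0.454  0.078 -0.002] max [0.476 0.107 0.06 ]
top green [332.5 249.6] [329, 238, 14, 25, 51] med [ 0.4229 -0.0437  0.0737] min [ 0.39  -0.0
[... 1718 characters left out ...]
30, 19, 281] med [0.2481 0.4964 0.0121] min [0.205 0.463 0.008] max [0.291 0.529 0.016]
scene green [ 52.3 207.6] [0, 164, 109, 73, 3739] med [ 0.0527 -0.0513  0.0142] min [-0.129 -0.506 -0.003] max [0.861 0.129 0.772]
scene green [230.7 209.1] [213, 197, 38, 26, 692] med [0.3793 0.1367 0.045 ] min [ 0.343 -0.506  0.041] max [0.861 0.174 0.772]
scene green [185.8 283.7] [167, 267, 36, 26, 378] med [ 0.4422 -0.0874  0.0704] min [ 0.351 -0.506  0.   ] max [0.861 0.004 0.772]
scene green [188.2 306.5] [172, 297, 32, 15, 172] med [ 0.4421 -0.0907  0.0114] min [ 0.408 -0.099  0.   ] max [ 0.453 -0.059  0.021]
lid ((0.5652166604995728, 0.01749713346362114), 0.11258988827466965) 0.11595230634912533
```

View pics/topz.png

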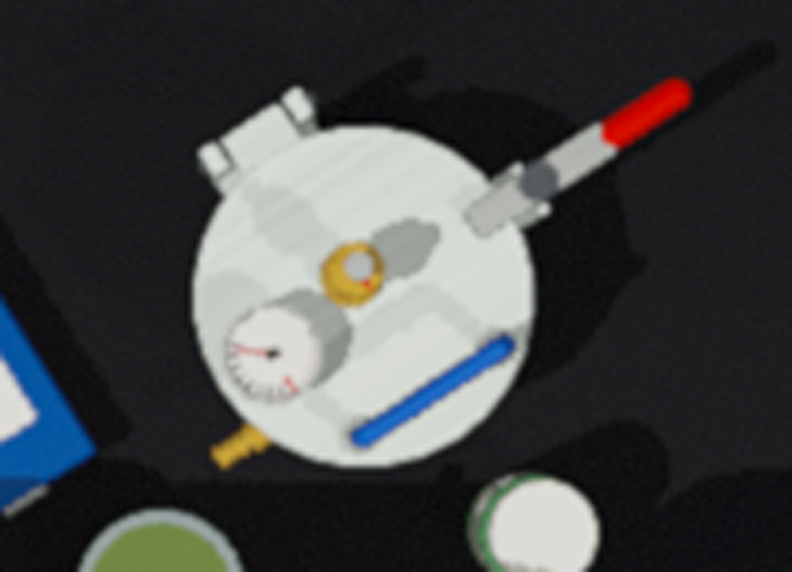

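View pics/scenez.png

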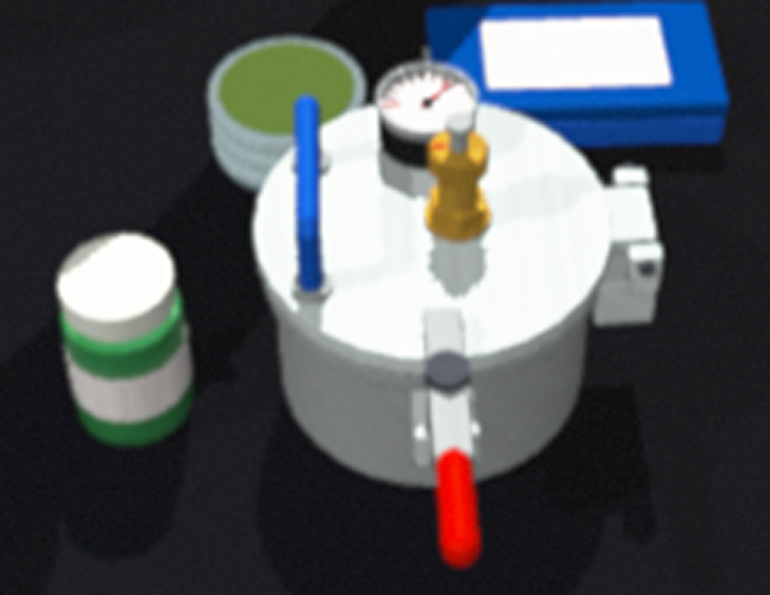

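Top view close-up: pin head at zoom (359,265), bar ends (360,438) and (507,344), gauge centre (272,352), clamp pivot cap (539,181). The needle points to the left, about 100° from the red mark at (290,383). I'll triangulate these from both views and fit the pot's pose.

Run:
```python
from h import *
from scipy.optimize import least_squares
f=load('top0'); g=load('scene0')
T=lambda u,v:(220+(u+.5)/4.4-.5,130+(v+.5)/4.4-.5)
S=lambda u,v:(150+(u+.5)/3.5-.5,185+(v+.5)/3.5-.5)
pts={'pin':((359,265),(460,122)),'barA':((360,438),(307,101)),'barB':((507,344),(311,287)),'pivot':((539,181),(448,365)),'gauge':((272,352),(427,102)),'handEnd':((682,91),(461,558)),'redStart':((612,135),(455,458))}
P=lambda F:F['K']@np.c_[F['R'],F['t']]
for k,(a,b) in pts.items():
    X=cv2.triangulatePoints(P(f),P(g),np.array(T(*a),float),np.array(S(*b),float))[:,0];X=X[:3]/X[3]
    print(k,X.round(4),'resid',(w2px(f,X)-T(*a)).round(1),(w2px(g,X)-S(*b)).round(1))
c=onz(f,*T(363.5,296),.114); print('lid c',c)
# jar, petri, slidebox rough
# fit pot pose
def res(p,full=False):
    x,y,th=p; M=lambda a,b,z:np.array([x+a*np.cos(th)-b*np.sin(th),y+a*np.sin(th)+b*np.cos(th),z])
    mod={'pin':M(.012,0,.182),'barA':M(-.06,.038,.158),'barB':M(-.06,-.038,.158),'pivot':M(0,-.106,.13)}
    r=[]
    for k,X in mod.items():
        r+=list(w2px(f,X)-T(*pts[k][0]))
        if k!='pivot': r+=list(w2px(g,X)-S(*pts[k][1]))
    r+=list(w2px(f,M(0,0,.114))-T(363.5,296))
    return np.array(r)
r=least_squares(res,[c[0],c[1],-.5+1]); print(r.x,np.degrees(r.x[2]),res(r.x).round(1))
for th in (-.5,1,-1.):
    r=least_squares(res,[c[0],c[1],th]); print(r.x,r.cost)
```

```text
pin [0.5543 0.0372 0.1808] resid [-0. -0.] [-0.1  0. ]
barA [0.4697 0.0334 0.1564] resid [0. 0.] [ 0. -0.]
barB [ 0.5206 -0.043   0.1227] resid [-0.2 -0.3] [-0.5  0. ]
pivot [ 0.6038 -0.057   0.133 ] resid [-0.1 -0.1] [-0.2  0. ]
gauge [0.5122 0.0779 0.141 ] resid [0.  0.1] [ 0.1 -0. ]
handEnd [ 0.6542 -0.1322  0.1202] resid [-0.1 -0.2] [-0.4  0. ]
redStart [ 0.6294 -0.0949  0.1272] resid [-0.1 -0.2] [-0.4  0. ]
lid c [0.54368268 0.03052239 0.114     ]
[0.54607429 0.02690903 0.63821819] 36.567208521229524 [  1.5  -0.7  -0.3   0.9   5.5  -2.4  -1.1   4.5   0.2  -1.   -0.1 -16.2
   0.3  -2.4   1.6  -1. ]
[0.54607429 0.02690903 0.63821827] 166.60920268951924
[0.5460743  0.02690903 0.63821787] 166.6092026895015
[0.54607431 0.02690902 0.63821739] 166.60920269070084
```

Run:
```python
from h import *
from scipy.optimize import least_squares
f=load('top0'); g=load('scene0')
T=lambda u,v:(220+(u+.5)/4.4-.5,130+(v+.5)/4.4-.5)
S=lambda u,v:(150+(u+.5)/3.5-.5,185+(v+.5)/3.5-.5)
M=lambda x,y,th,a,b,z:np.array([x+a*np.cos(th)-b*np.sin(th),y+a*np.sin(th)+b*np.cos(th),z])
obs=[((.012,0,.182),T(359,265),S(460,122)),((-.06,.038,.158),T(360,438),S(307,101)),((-.06,-.038,.158),T(507,344),None),((0,-.106,.132),T(539,181),S(448,365)),((0,0,.114),T(363.5,296),None),((0,-.197,.122),T(684,90),None)]
def res(p):
    r=[]
    for m,a,b in obs:
        X=M(*p,*m); r+=list(w2px(f,X)-a)
        if b: r+=list(w2px(g,X)-b)
    return np.array(r)
r=least_squares(res,[.545,.03,.57],loss='soft_l1'); print(r.x,np.degrees(r.x[2]),res(r.x).round(1)); p=r.x
for n,m in dict(nut=(.012,0,.164),pin=(.012,0,.182),bar=(-.06,0,.158),grip=(0,-.172,.122),pivot=(0,-.106,.122),hinge=(.102,0,.11)).items(): print(n,M(*p,*m).round(4))
```

```text
[0.54409723 0.03087343 0.59247763] 33.94646738142236 [-0.2  0.  -0.  -0.8  2.2 -1.5  0.2  1.6 -2.2  1.2 -0.1  0.1 -0.5  0.3
 -0.1 -0.2 -0.3 -0.1]
nut [0.5541 0.0376 0.164 ]
pin [0.5541 0.0376 0.182 ]
bar [ 0.4943 -0.0026  0.158 ]
grip [ 0.6401 -0.1118  0.122 ]
pivot [ 0.6033 -0.0571  0.122 ]
hinge [0.6287 0.0878 0.11  ]
```

play_rows(
  series=[
    [-0.5,-0.41,0,0,0,0],
    [-1,-0.82,0,0,0,0],
    [-1,-0.82,0,0,0,0],
    [-1,-0.82,0,0,0,0],
    [-1,-0.82,0,0,0,0],
    [-1,-0.82,0,0,0,0],
    [-1,-0.82,0,0,0,0],
    [-1,-0.82,0,0,0,0],
    [-1,-0.82,0,0,0,0],
    [-1,-0.82,0,0,0,0],
    [-1,-0.82,0,0,0,0],
    [-1,-0.82,0,0,0,0],
    [-1,-0.82,0,0,0,0],
    [-1,-0.82,0,0,0,0],
    [-1,-0.82,0,0,0,0],
    [-1,-0.82,0,0,0,0],
    [-0.5,-0.41,0,0,0,0],
    [0,0,0,0,0,0],
  ],
  gripper=0.2,
)

```text
time_s: 1.95
tool_pos: [0.5372, 0.0601, 0.2397]
tcp_rot: [-0.455, -3.103, 0.01]
ft_force: [0.2, -0.2, 0.5]
gripper_width: 0.603
```

Run:
```python
from h import *
s=st(); shot('wrist','wrist1')
R=Rn.from_rotvec(s['tcp_rot']).as_matrix(); print(R.round(3)); print(R.T@(np.array([.5541,.0376,.245])-s['tool_pos']))
```

```text
t 1.95 tcp [0.5372 0.0601 0.2397] rv [-0.4554 -3.1029  0.0104] F [ 0.2 -0.2  0.5] w 0.6028704233386327 q [-0.113  0.38  -0.068  1.728  0.034  1.042  1.086]
[[-0.958  0.287 -0.006]
 [ 0.287  0.958 -0.006]
 [ 0.004 -0.007 -1.   ]]
[-0.02259216 -0.0167093  -0.00530734]
```

View pics/wrist1.png

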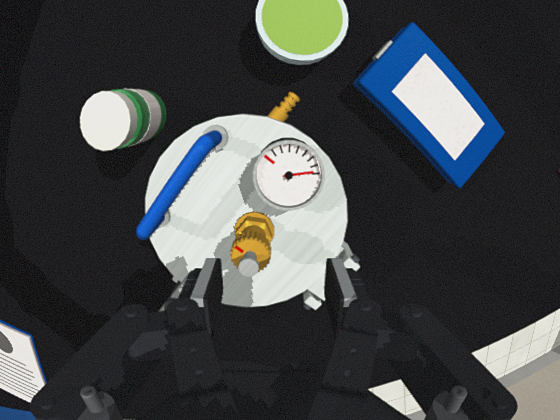

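The wrist view shows the pin head at (249,267), the bar running from (216,135) to (143,232), and the gauge at (289,176) with the needle to the right and the red mark upper left. I'll check my pose fit against it.

```bash
cat >> h.py <<'E'
def wpx(f,X):
    c=f['R']@np.asarray(X)+f['t']; r=np.hypot(c[0],c[1]); th=np.arctan2(r,c[2]); K=f['K']
    return np.array([K[0,2]+K[0,0]*th*c[0]/r,K[1,2]+K[1,1]*th*c[1]/r])
def wray(f,u,v):
    K=f['K'];a=np.array([(u-K[0,2])/K[0,0],(v-K[1,2])/K[1,1]]);th=np.hypot(*a)
    r=np.r_[np.sin(th)*a/th,np.cos(th)]; return -f['R'].T@f['t'],f['R'].T@r
def wonz(f,u,v,z):
    o,r=wray(f,u,v); return o+r*(z-o[2])/r[2]
E
python3 - <<'E'
from h import *
f=load('wrist1')
im=cv2.cvtColor(f['im'],cv2.COLOR_RGB2BGR)
print('pin',wonz(f,249,267,.182),wpx(f,[.5541,.0376,.182]))
print('gauge',wonz(f,289,176,.142))
print('barA',wonz(f,216,135,.158),'barB',wonz(f,143,232,.158), (wonz(f,216,135,.158)+wonz(f,143,232,.158))/2)
M=lambda a,b,z,x=.5441,y=.0309,th=.5925:np.array([x+a*np.cos(th)-b*np.sin(th),y+a*np.sin(th)+b*np.cos(th),z])
for m in [(.012,0,.182),(-.06,.038,.158),(-.06,-.038,.158),(.012,0,.164)]+[(.088*np.cos(a),.088*np.sin(a),.116) for a in np.arange(0,6.28,.5)]:
    cv2.circle(im,tuple(wpx(f,M(*m)).round().astype(int).tolist()),2,(255,0,255),-1)
cv2.imwrite('pics/w1o.png',cv2.resize(im[90:330,100:400],None,fx=2.5,fy=2.5))
E
```

```text
pin [0.55450282 0.03820692 0.182     ] [247.92868693 266.70448506]
gauge [0.51295494 0.07859829 0.142     ]
barA [0.46892411 0.04118927 0.158     ] barB [ 0.51827297 -0.03605123  0.158     ] [0.49359854 0.00256902 0.158     ]
```

View pics/w1o.png

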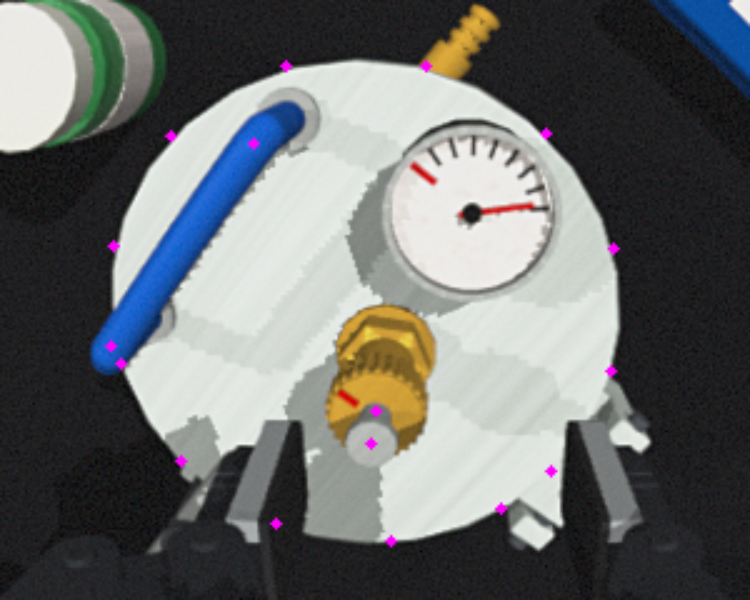

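play_rows(
  series=[
    [-0.38,-0.28,0,0,0,0],
    [-0.38,-0.28,0,0,0,0],
    [0,0,0,0,0,1],
    [0,0,0,0,0,1],
    [0,0,0,0,0,1],
    [0,0,0,0,0,1],
    [0,0,0,0,0,1],
    [0,0,0,0,0,1],
    [0,0,0.5,0,0,0],
    [0,0,0,0,0,0],
  ],
)

```text
time_s: 3.0
tool_pos: [0.5559, 0.0406, 0.2247]
tcp_rot: [-1.256, -2.874, 0.009]
ft_force: [-0.1, 0.1, -0.5]
gripper_width: 0.601
```

```bash
cat >> h.py <<'E'
def to(X):
    s=st(); R=Rn.from_rotvec(s['tcp_rot']).as_matrix(); print('units',(R.T@(np.array(X)-s['tool_pos'])/.03).round(3),'z',R[:,2].round(4),'y',R[:,1].round(3)); 
    zt=R.T@np.array([0,0,-1.]); print('level corr (5deg units x,y)',(np.degrees(np.cross([0,0,1],zt))/5).round(2)[:2])
E
python3 - <<'E'
from h import *
to([.5543,.0379,.164])
E
```

```text
t 3.0 tcp [0.5559 0.0406 0.2247] rv [-1.2563 -2.8744  0.0094] F [-0.1  0.1 -0.5] w 0.6013001067116969 q [-0.165  0.42   0.068  1.71  -0.029  1.02   0.66 ]
units [-0.035 -0.086  2.023] z [-0.0066 -0.0036 -1.    ] y [ 0.734  0.679 -0.007]
level corr (5deg units x,y) [-0.08 -0.02]
```

play_rows(
  series=[
    [0,0,0,0,0,1],
    [0,0,0,0,0,1],
    [0,0,0,0,0,1],
    [0,0,0,0,0,1],
    [0,0,0,0,0,1],
    [0,0,0,0,0,1],
    [0,0,0,0,0,1],
    [0,0,0,0,0,1],
    [0,0,0,0,0,1],
    [0,0,0,0,0,1],
    [0,0,0,0,0,1],
    [0,0,0,0,0,1],
    [0,0,0,0,0,1],
    [0,0,0,0,0,1],
    [0,0,0,0,0,1],
    [0,0,0,0,0,1],
    [0,0,0,0,0,1],
    [0,0,0,0,0,1],
    [0,0,0,0,0,1],
    [0,0,0,0,0,1],
  ],
)

```text
time_s: 5.0
tool_pos: [0.5626, 0.0455, 0.2369]
tcp_rot: [-3.031, -0.82, -0.005]
ft_force: [0.1, -0.5, -0.9]
gripper_width: 0.605
```

play_rows(
  series=[
    [0,0,0,0,0,1],
    [0,0,0,0,0,1],
    [0,0,0,0,0,1],
    [0,0,0,0,0,1],
    [0,0,0,0,0,1],
    [0,0,0,0,0,1],
    [0,0,0,0,0,0],
  ],
)

```text
time_s: 5.7
tool_pos: [0.5648, 0.0483, 0.2411]
tcp_rot: [-3.135, 0.011, -0.008]
ft_force: [-0.3, 0.4, -0.2]
gripper_width: 0.597
```

Run:
```python
from h import *
to([.5543,.0379,.164])
```

```text
t 5.7 tcp [0.5648 0.0483 0.2411] rv [-3.1355  0.0108 -0.0084] F [-0.3  0.4 -0.2] w 0.5973937960694622 q [-0.562  0.488  0.686  1.677 -0.348  1.095 -1.351]
units [-0.361  0.364  2.567] z [ 0.0054  0.0061 -1.    ] y [-0.007 -1.    -0.006]
level corr (5deg units x,y) [-0.07 -0.06]
```

play_rows(
  series=[
    [-0.18,0.18,0,-0.07,-0.06,0],
    [-0.18,0.18,0,0,0,0],
    [0,0,0.3,0,0,0],
    [0,0,0.3,0,0,0],
    [0,0,0,0,0,0],
  ],
)

```text
time_s: 6.2
tool_pos: [0.5529, 0.0366, 0.2223]
tcp_rot: [-3.141, -0.003, -0.0]
ft_force: [-0.2, 0.3, -0.6]
gripper_width: 0.598
```

Run:
```python
from h import *
to([.5543,.0379,.164])
shot('wrist','wrist2')
```

```text
t 6.2 tcp [0.5529 0.0366 0.2223] rv [-3.1413e+00 -3.0000e-03 -1.0000e-04] F [-0.2  0.3 -0.6] w 0.5984466461258163 q [-0.548  0.489  0.679  1.733 -0.349  1.044 -1.317]
units [ 0.046 -0.041  1.943] z [ 1.e-04  3.e-04 -1.e+00] y [ 0.002 -1.    -0.   ]
level corr (5deg units x,y) [-0. -0.]
```

View pics/wrist2.png

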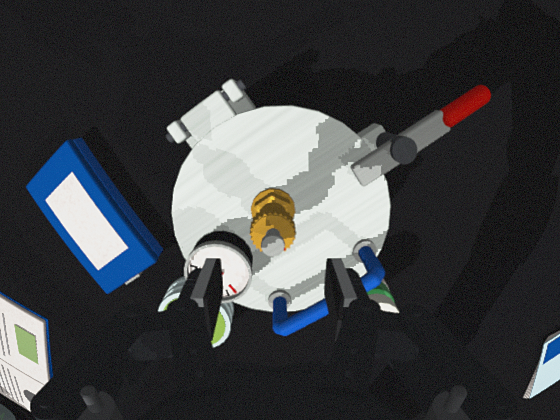

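The jaws straddle the valve. The pin head at (272,242) sits midway between the fingers at (208,300) and (342,300). Descending to the nut.

play_rows(
  series=[
    [0.05,-0.04,0.4,0,0,0],
    [0,0,0.5,0,0,0],
    [0,0,0.5,0,0,0],
    [0,0,0.4,0,0,0],
    [0,0,0.1,0,0,0],
    [0,0,0,0,0,0],
  ],
)

```text
time_s: 6.85
tool_pos: [0.5556, 0.0388, 0.1609]
tcp_rot: [-3.142, -0.006, -0.001]
ft_force: [-0.1, -0.0, -0.7]
gripper_width: 0.601
```

Run:
```python
from h import *
f=load('wrist2'); print(wonz(f,272,242,.182))
to([.5543,.0379,.164])
```

```text
[0.55783343 0.03730179 0.182     ]
t 6.85 tcp [0.5556 0.0388 0.1609] rv [-3.1416e+00 -5.7000e-03 -6.0000e-04] F [-0.1 -0.  -0.7] w 0.6011709158707653 q [-0.517  0.557  0.635  1.809 -0.409  0.91  -1.266]
units [-0.042  0.029 -0.104] z [ 4.e-04  0.e+00 -1.e+00] y [ 0.004 -1.    -0.   ]
level corr (5deg units x,y) [-0. -0.]
```

play_rows(
  series=[
    [0,0,-0.08,0,0,0],
    [0,0,0,0,0,0],
    [0,0,0,0,0,0],
    [0,0,0,0,0,0],
    [0,0,0,0,0,0],
  ],
  gripper=-1,
  force=30,
)

```text
time_s: 7.35
tool_pos: [0.5559, 0.0374, 0.1646]
tcp_rot: [3.14, 0.004, 0.003]
ft_force: [0.3, -0.9, -3.8]
gripper_width: 0.312
```

Run:
```python
from h import *
to([.5550,.0379,.164])
```

```text
t 7.35 tcp [0.5559 0.0374 0.1646] rv [3.1402e+00 3.9000e-03 2.8000e-03] F [ 0.3 -0.9 -3.8] w 0.31200575205396625 q [-0.519  0.553  0.639  1.805 -0.404  0.916 -1.269]
units [-0.029 -0.018  0.021] z [ 0.0018 -0.0014 -1.    ] y [ 0.002 -1.     0.001]
level corr (5deg units x,y) [ 0.02 -0.02]
```

Gripped, width about 27 mm. Turning a little first.

play_rows(
  series=[
    [0,0,-0.004,0,0,-0.5],
    [0,0,-0.004,0,0,-1],
    [0,0,-0.004,0,0,-1],
    [0,0,-0.004,0,0,-1],
    [0,0,-0.004,0,0,-1],
  ],
)

```text
time_s: 7.85
tool_pos: [0.5557, 0.0379, 0.1651]
tcp_rot: [3.074, 0.637, 0.002]
ft_force: [0.1, -1.5, -3.6]
gripper_width: 0.313
```

Run:
```python
from h import *
to([.5555,.0376,.1655]); print(env.get_state()['torque'])
```

```text
t 7.85 tcp [0.5557 0.0379 0.1651] rv [3.0745e+00 6.3710e-01 1.7000e-03] F [ 0.1 -1.5 -3.6] w 0.3134136255557291 q [-0.45   0.526  0.521  1.803 -0.324  0.896 -0.945]
units [-0.011  0.008 -0.013] z [ 0.0014 -0.0015 -1.    ] y [ 0.397 -0.918  0.002]
level corr (5deg units x,y) [ 0.02 -0.01]
[ 0.00282075  0.00070705 -0.07460591]
```

play_rows(
  series=[
    [0,0,-0.004,0,0,-1],
    [0,0,-0.004,0,0,-1],
    [0,0,-0.004,0,0,-1],
    [0,0,-0.004,0,0,-1],
    [0,0,-0.004,0,0,-1],
    [0,0,-0.004,0,0,-1],
    [0,0,-0.004,0,0,-1],
    [0,0,-0.004,0,0,-1],
    [0,0,-0.004,0,0,-1],
    [0,0,-0.004,0,0,-1],
    [0,0,-0.004,0,0,-1],
    [0,0,-0.004,0,0,-1],
  ],
)

```text
time_s: 9.05
tool_pos: [0.5543, 0.0388, 0.1665]
tcp_rot: [-2.299, -2.141, 0.002]
ft_force: [0.3, -1.7, -2.8]
gripper_width: 0.31
```

Run:
```python
from h import *
to([.5555,.0376,.1655]); print(env.get_state()['torque'])
```

```text
t 9.05 tcp [0.5543 0.0388 0.1665] rv [-2.2987 -2.1406  0.0024] F [ 0.3 -1.7 -2.8] w 0.3097530198324442 q [-0.253  0.483  0.208  1.8   -0.125  0.873 -0.058]
units [-0.037  0.042  0.032] z [-1.5e-03 -6.0e-04 -1.0e+00] y [ 0.997 -0.071 -0.001]
level corr (5deg units x,y) [-0.02  0.01]
[-0.01968763  0.09393879 -0.08487021]
```

play_rows(
  series=[
    [-0.01,0.01,-0.004,0,0,-1],
    [-0.01,0.01,-0.004,0,0,-1],
    [0,0,-0.004,0,0,-1],
    [0,0,-0.004,0,0,-1],
    [0,0,-0.004,0,0,-1],
    [0,0,-0.004,0,0,-1],
    [0,0,-0.004,0,0,-1],
    [0,0,-0.004,0,0,-1],
    [0,0,-0.004,0,0,-1],
    [0,0,-0.004,0,0,-1],
    [0,0,-0.004,0,0,-1],
    [0,0,-0.004,0,0,-1],
    [0,0,-0.004,0,0,-1],
    [0,0,-0.004,0,0,-1],
    [0,0,-0.004,0,0,-1],
    [0,0,-0.004,0,0,-1],
  ],
)

```text
time_s: 10.65
tool_pos: [0.5528, 0.0374, 0.1683]
tcp_rot: [-0.298, -3.121, 0.004]
ft_force: [0.3, -0.3, -3.9]
gripper_width: 0.316
```

Run:
```python
from h import *
to([.5555,.0376,.1655]); print(env.get_state()['torque'])
```

```text
t 10.65 tcp [0.5528 0.0374 0.1683] rv [-0.2977 -3.1212  0.0037] F [ 0.3 -0.3 -3.9] w 0.3164006956431682 q [ 0.019  0.476 -0.196  1.794  0.116  0.89   1.151]
units [-0.089  0.024  0.093] z [-0.0064 -0.0018 -1.    ] y [ 0.189  0.982 -0.003]
level corr (5deg units x,y) [-0.03 -0.07]
[-0.06698617  0.03001538 -0.09485269]
```

play_rows(
  series=[
    [-0.02,0.01,-0.004,0,0,-1],
    [-0.02,0,-0.004,0,0,-1],
    [-0.01,0,-0.004,0,0,-1],
    [0,0,-0.004,0,0,-1],
    [0,0,-0.004,0,0,-1],
    [0,0,-0.004,0,0,-0.8],
  ],
)

```text
time_s: 11.25
tool_pos: [0.5529, 0.0365, 0.169]
tcp_rot: [0.523, -3.088, 0.002]
ft_force: [-0.4, 0.1, -4.0]
gripper_width: 0.313
```

Run:
```python
from h import *
to([.5555,.0376,.1655]); print(env.get_state()['torque'])
```

```text
t 11.25 tcp [0.5529 0.0365 0.169 ] rv [ 5.2330e-01 -3.0877e+00  2.4000e-03] F [-0.4  0.1 -4. ] w 0.3133897749294066 q [ 0.115  0.487 -0.341  1.788  0.201  0.91   1.592]
units [-0.094  0.005  0.117] z [-0.0095 -0.0032 -0.9999] y [-0.33   0.944  0.   ]
level corr (5deg units x,y) [ 0.   -0.11]
[-0.0324434  -0.06679829 -0.06114078]
```

play_rows(
  series=[
    [0,0,-0.003,0,0,-0.6],
    [0,0,-0.002,0,0,-0.6],
    [0,0,-0.002,0,0,-0.6],
    [0,0,0,0,0,-0.6],
  ],
)

```text
time_s: 11.65
tool_pos: [0.5531, 0.0363, 0.1692]
tcp_rot: [0.854, -3.013, 0.0]
ft_force: [0.1, 1.3, -2.3]
gripper_width: 0.311
```

Run:
```python
from h import *
to([.5555,.0376,.1655]); print(env.get_state()['torque'])
```

```text
t 11.65 tcp [0.5531 0.0363 0.1692] rv [ 8.5380e-01 -3.0131e+00  4.0000e-04] F [ 0.1  1.3 -2.3] w 0.3112693642176331 q [ 0.155  0.494 -0.401  1.787  0.236  0.918  1.774]
units [-0.091 -0.005  0.122] z [-0.0094 -0.0029 -1.    ] y [-0.525  0.851  0.002]
level corr (5deg units x,y) [ 0.03 -0.11]
[ 0.10329946 -0.05652756 -0.34019054]
```

Torque has jumped from about 0.06–0.09 to 0.34 N m after 3.69 rad, so the nut is at its stop. Releasing and backing off.

play_rows(
  series=[
    [0,0,0,0,0,0],
    [0,0,0,0,0,0],
    [0,0,0,0,0,0],
    [0,0,-0.5,0,-0.1,0],
    [0,0,-1,0,0,0],
    [0,0,-0.7,0,0,0],
    [0,0,0,0,0,0],
  ],
  gripper=0.2,
)

```text
time_s: 12.35
tool_pos: [0.554, 0.0363, 0.2412]
tcp_rot: [-0.849, 3.022, 0.003]
ft_force: [-0.2, 0.5, -0.1]
gripper_width: 0.595
```

Run:
```python
from h import *
to([.555,.0379,.220]); shot('wrist','wrist3'); shot('scene','scene3')
f=load('wrist3');g=load('scene3')
a=cv2.resize(f['im'][140:320,180:400],(660,540),interpolation=2); cv2.imwrite('pics/w3.png',a[...,::-1])
b=cv2.resize(g['im'][190:290,220:340],(660,550),interpolation=2); cv2.imwrite('pics/s3.png',b[...,::-1])
```

```text
t 12.35 tcp [0.554  0.0363 0.2412] rv [-8.4900e-01  3.0224e+00  3.0000e-03] F [-0.2  0.5 -0.1] w 0.5951057836874465 q [ 0.179  0.417 -0.425  1.693  0.189  1.07   1.814]
units [-0.054  0.029  0.706] z [ 0.0016  0.0025 -1.    ] y [-0.521  0.854  0.001]
level corr (5deg units x,y) [0.01 0.03]
```

View pics/w3.png

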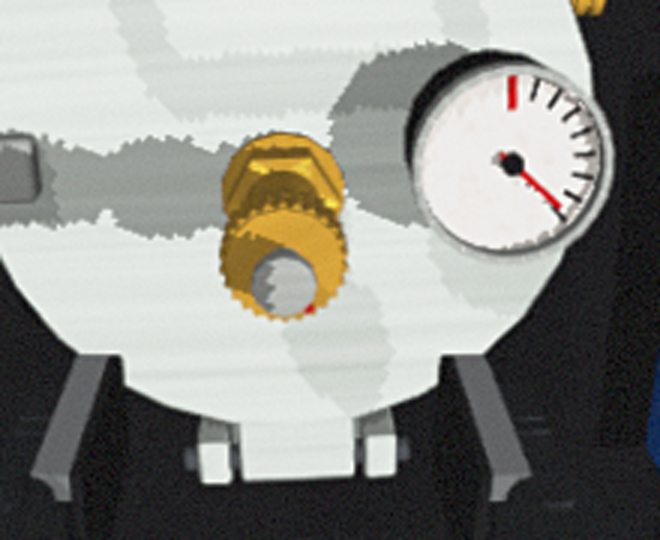

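View pics/s3.png

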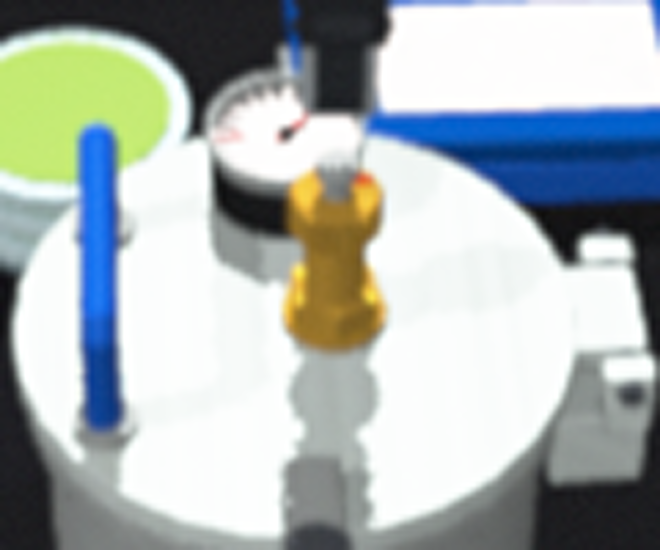

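The wrist view shows the nut's red stroke moved round to the hinge side, at about 30°, which fits roughly 3.6 rad. The pin stands up and the needle still shows vacuum. Closing the jaws to press the pin.

play_rows(
  series=[
    [-0.05,0.03,0.4,0,0,0],
    [0,0,0.4,0,0,0],
    [0,0,0,0,0,0],
    [0,0,0,0,0,0],
    [0,0,0,0,0,0],
    [0,0,0,0,0,0],
  ],
  gripper=-1,
)

```text
time_s: 13.05
tool_pos: [0.5514, 0.0373, 0.2084]
tcp_rot: [0.848, -3.016, -0.006]
ft_force: [0.7, 0.4, -0.2]
gripper_width: -0.002
```

Run:
```python
from h import *
f=load('wrist3'); print(wonz(f,275,234.3,.182))
to([.555,.0379,.198])
```

```text
[0.55381999 0.03707141 0.182     ]
t 13.05 tcp [0.5514 0.0373 0.2084] rv [ 0.8476 -3.0161 -0.0065] F [ 0.7  0.4 -0.2] w -0.0016199848318977363 q [ 0.169  0.45  -0.417  1.739  0.206  1.005  1.796]
units [-0.116 -0.048  0.345] z [-0.0094  0.0017 -1.    ] y [-0.521  0.854  0.006]
level corr (5deg units x,y) [ 0.07 -0.08]
```

play_rows(
  series=[
    [-0.1,-0.04,0.1,0.05,-0.08,0],
    [0,0,0.1,0,0,0],
    [0,0,0.1,0,0,0],
    [0,0,0,0,0,0],
  ],
)

```text
time_s: 13.45
tool_pos: [0.5552, 0.0379, 0.1991]
tcp_rot: [-0.849, 3.023, 0.002]
ft_force: [-0.7, 0.1, 0.6]
gripper_width: -0.001
```

Run:
```python
from h import *
to([.5545,.0375,.192])
```

```text
t 13.45 tcp [0.5552 0.0379 0.1991] rv [-8.4930e-01  3.0233e+00  2.2000e-03] F [-0.7  0.1  0.6] w -0.000909643159614824 q [ 0.165  0.46  -0.413  1.751  0.215  0.974  1.787]
units [ 0.029 -0.     0.236] z [ 8.0e-04  1.7e-03 -1.0e+00] y [-0.521  0.854  0.001]
level corr (5deg units x,y) [0.01 0.02]
```

play_rows(
  series=[
    [0.02,0,0.08,0,0,0],
    [0,0,0.08,0,0,0],
    [0,0,0.08,0,0,0],
    [0,0,0.08,0,0,0],
  ],
)

```text
time_s: 13.85
tool_pos: [0.5555, 0.0377, 0.1916]
tcp_rot: [-0.848, 3.021, 0.0]
ft_force: [-9.3, -1.1, 32.9]
gripper_width: -0.001
```

Run:
```python
from h import *
to([.5545,.0375,.192])
```

```text
t 13.85 tcp [0.5555 0.0377 0.1916] rv [-8.4810e-01  3.0205e+00  1.0000e-04] F [-9.3 -1.1 32.9] w -0.0012126276172636302 q [ 0.163  0.466 -0.41   1.764  0.221  0.953  1.782]
units [ 0.031  0.01  -0.012] z [ 0.0041  0.0012 -1.    ] y [-0.521  0.854 -0.001]
level corr (5deg units x,y) [-0.01  0.05]
```

play_rows(
  series=[
    [0,0,0,0,0,0],
    [0,0,0,0,0,0],
    [0,0,0,0,0,0],
  ],
)

```text
time_s: 14.15
tool_pos: [0.5552, 0.0377, 0.1934]
tcp_rot: [-0.848, 3.02, -0.002]
ft_force: [-0.1, -0.0, 4.1]
gripper_width: -0.004
```

Run:
```python
from h import *
to([.5545,.0375,.192])
```

```text
t 14.15 tcp [0.5552 0.0377 0.1934] rv [-8.4770e-01  3.0195e+00 -1.7000e-03] F [-0.1 -0.   4.1] w -0.003528428499372162 q [ 0.163  0.463 -0.41   1.764  0.221  0.955  1.782]
units [0.024 0.005 0.045] z [ 5.4e-03  4.0e-04 -1.0e+00] y [-0.52   0.854 -0.002]
level corr (5deg units x,y) [-0.03  0.06]
```

play_rows(
  series=[
    [0,0,0.06,0,0,0],
    [0,0,0.04,0,0,0],
    [0,0,0.04,0,0,0],
    [0,0,0.04,0,0,0],
  ],
)

```text
time_s: 14.55
tool_pos: [0.5555, 0.0378, 0.1919]
tcp_rot: [-0.846, 3.017, -0.005]
ft_force: [-5.8, -1.8, 16.6]
gripper_width: 0.001
```

Run:
```python
from h import *
to([.5545,.0375,.192])
```

```text
t 14.55 tcp [0.5555 0.0378 0.1919] rv [-0.8462  3.0167 -0.0051] F [-5.8 -1.8 16.6] w 0.0009524169171563963 q [ 0.161  0.463 -0.409  1.768  0.224  0.947  1.778]
units [ 0.035  0.009 -0.003] z [ 9.e-03 -8.e-04 -1.e+00] y [-0.52   0.854 -0.005]
level corr (5deg units x,y) [-0.06  0.08]
```

play_rows(
  series=[
    [0.01,0,0.035,-0.02,0.03,0],
    [0.01,0,0.035,-0.02,0.03,0],
    [0,0,0.035,-0.02,0.03,0],
    [0,0,0.035,-0.02,0.02,0],
    [0,0,0.035,-0.01,0.02,0],
    [0,0,0.035,-0.01,0.02,0],
    [0,0,0.035,-0.01,0.02,0],
    [0,0,0.035,-0.01,0.02,0],
    [0,0,0.035,-0.01,0.02,0],
    [0,0,0.035,-0.01,0.02,0],
  ],
)

```text
time_s: 15.55
tool_pos: [0.5557, 0.0378, 0.1919]
tcp_rot: [0.845, -3.019, 0.004]
ft_force: [-5.2, -0.2, 14.4]
gripper_width: 0.001
```

Run:
```python
from h import *
to([.5545,.0375,.192])
shot('wrist','wrist4'); f=load('wrist4');a=cv2.resize(f['im'][140:320,180:400],(660,540),interpolation=2); cv2.imwrite('pics/w4.png',a[...,::-1])
```

```text
t 15.55 tcp [0.5557 0.0378 0.1919] rv [ 0.8454 -3.0188  0.0035] F [-5.2 -0.2 14.4] w 0.00077861886121993 q [ 0.157  0.471 -0.408  1.754  0.223  0.969  1.778]
units [ 0.039  0.011 -0.002] z [-0.0058 -0.004  -1.    ] y [-0.519  0.855 -0.   ]
level corr (5deg units x,y) [-0.   -0.08]
```

View pics/w4.png

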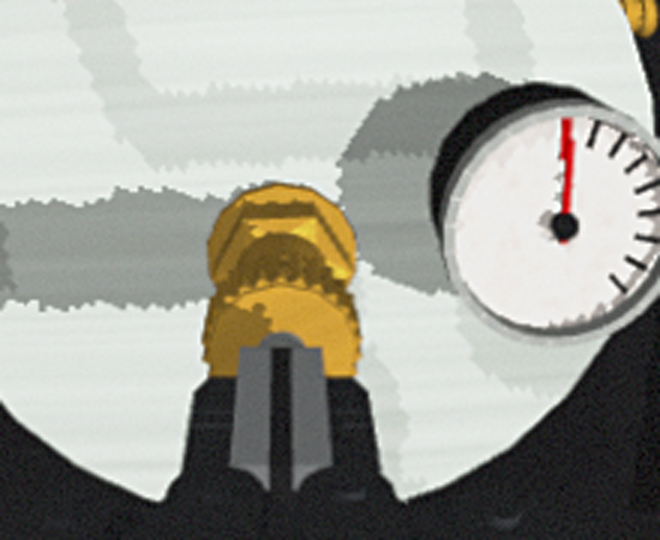

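The needle lies on the red mark at zoom (567,125). I'll hold a little longer to be sure, then look again before letting go.

play_rows(
  series=[
    [0.01,0,0.035,0,-0.02,0],
    [0,0,0.035,0,-0.02,0],
    [0,0,0.035,0,-0.02,0],
    [0,0,0.035,0,0,0],
    [0,0,0.035,0,0,0],
    [0,0,0.035,0,0,0],
    [0,0,0.035,0,0,0],
    [0,0,0.035,0,0,0],
    [0,0,0.035,0,0,0],
    [0,0,0.035,0,0,0],
  ],
)

```text
time_s: 16.6
tool_pos: [0.5555, 0.0378, 0.1919]
tcp_rot: [-0.844, 3.02, -0.01]
ft_force: [-5.3, -1.2, 15.0]
gripper_width: 0.001
```

Run:
```python
from h import *
to([.5545,.0375,.192])
shot('wrist','wrist5'); f=load('wrist5');a=cv2.resize(f['im'][140:320,180:400],(660,540),interpolation=2); cv2.imwrite('pics/w5.png',a[...,::-1])
```

```text
t 16.6 tcp [0.5555 0.0378 0.1919] rv [-0.8443  3.0202 -0.0101] F [-5.3 -1.2 15. ] w 0.0012618759784638841 q [ 0.157  0.464 -0.407  1.766  0.227  0.951  1.773]
units [ 0.034  0.007 -0.002] z [ 0.0071 -0.0047 -1.    ] y [-0.519  0.855 -0.008]
level corr (5deg units x,y) [-0.09  0.04]
```

View pics/w5.png

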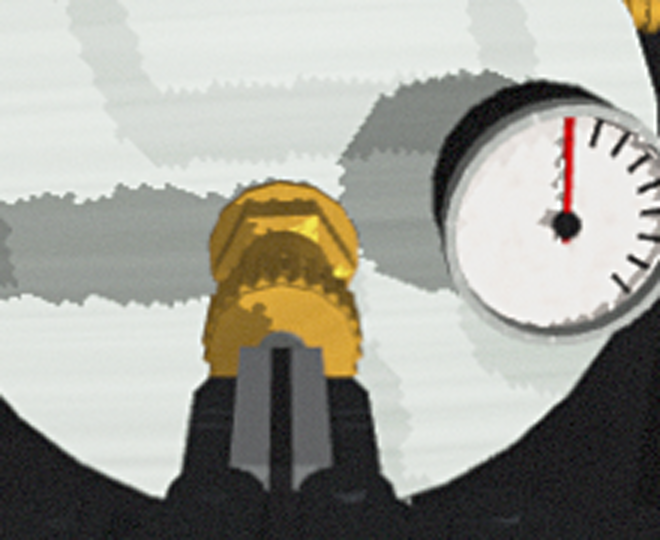

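The needle is exactly on the red mark. Letting the pin rise and moving towards the clamp.

play_rows(
  series=[
    [0,0,-0.05,0,0,0],
    [0,0,-0.1,0,0,0],
    [0,0,-0.1,0,0,0],
    [0,0,-0.2,0,0,0],
    [0,0,-0.6,0,0,0],
    [0,0,-0.6,0,0,0],
    [0,0,0,0,0,0],
  ],
)

```text
time_s: 17.35
tool_pos: [0.555, 0.0382, 0.2419]
tcp_rot: [-0.845, 3.022, -0.008]
ft_force: [-0.2, 0.3, -0.9]
gripper_width: 0.001
```

Run:
```python
from h import *
to([.680,-.092,.235]); shot('scene','scene5'); shot('wrist','wrist6')
g=load('scene5');b=cv2.resize(g['im'][190:350,210:360],(600,640)[:2],interpolation=2)[:590]; cv2.imwrite('pics/s5.png',b[...,::-1])
g=load('wrist6'); cv2.imwrite('pics/w6.png',cv2.resize(g['im'][140:320,180:400],(660,540),interpolation=2)[...,::-1])
```

```text
t 17.35 tcp [0.555  0.0382 0.2419] rv [-0.8454  3.0221 -0.0082] F [-0.2  0.3 -0.9] w 0.0008553886069016366 q [ 0.169  0.417 -0.421  1.692  0.196  1.07   1.803]
units [-1.309 -5.868  0.269] z [ 0.0048 -0.0041 -1.    ] y [-0.519  0.855 -0.006]
level corr (5deg units x,y) [-0.07  0.02]
```

View pics/s5.png

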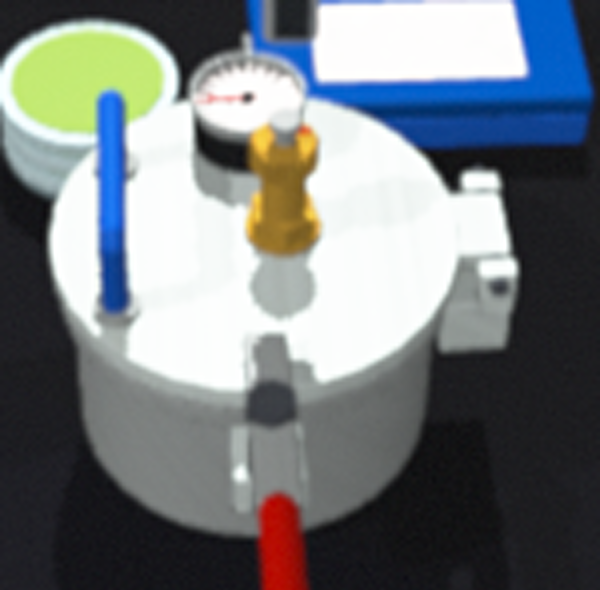

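View pics/w6.png

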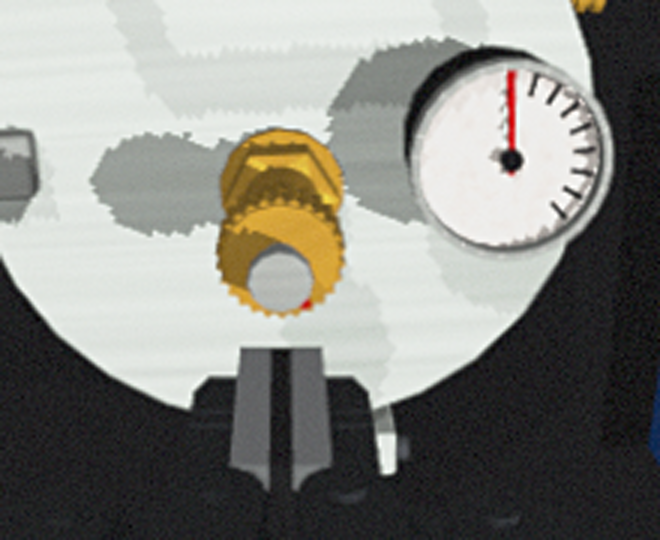

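The pin is up, the needle stays at zero, and the nut is still at its stop. Moving beside the handle.

play_rows(
  series=[
    [-0.16,-0.75,0,-0.07,0,0],
    [-0.16,-0.75,0,0,0,0],
    [-0.16,-0.75,0,0,0,0],
    [-0.16,-0.75,0,0,0,0],
    [-0.16,-0.75,0,0,0,0],
    [-0.16,-0.75,0,0,0,0],
    [-0.16,-0.75,0,0,0,0],
    [-0.16,-0.6,0,0,0,0],
    [0,0,0,0,0,0],
  ],
)

```text
time_s: 18.35
tool_pos: [0.6785, -0.0968, 0.2272]
tcp_rot: [0.847, -3.009, -0.009]
ft_force: [0.2, -0.6, -0.1]
gripper_width: 0.002
```

Run:
```python
from h import *
to([.680,-.092,.116]); shot('wrist','wrist7')
f=load('wrist7')
for n,m in dict(grip=[.6401,-.1118,.122],piv=[.6033,-.0571,.13],end=[.6558,-.135,.122]).items(): print(n,wpx(f,m))
```

```text
t 18.35 tcp [ 0.6785 -0.0968  0.2272] rv [ 0.8467 -3.0087 -0.0086] F [ 0.2 -0.6 -0.1] w 0.0015280435355043622 q [ 0.308  0.639 -0.381  1.327  0.236  1.237  2.034]
units [-0.178  0.075  3.706] z [-0.0169  0.001  -0.9999] y [-0.521  0.853  0.01 ]
level corr (5deg units x,y) [ 0.11 -0.16]
grip [282.36258335 159.05419011]
piv [372.93104664 158.38563707]
end [244.08289507 160.94611904]
```

View pics/wrist7.png

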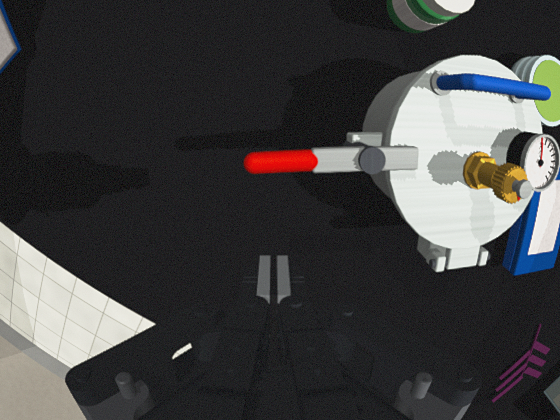

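play_rows(
  series=[
    [-0.18,0.07,0.5,0.1,-0.16,0],
    [0,0,0.8,0,0,0],
    [0,0,0.8,0,0,0],
    [0,0,0.8,0,0,0],
    [0,0,0.6,0,0,0],
    [0,0,0,0,0,0],
  ],
)

```text
time_s: 19.0
tool_pos: [0.6759, -0.0824, 0.1168]
tcp_rot: [0.862, -3.018, -0.012]
ft_force: [-1.1, -1.4, 0.3]
gripper_width: 0.001
```

```bash
cat >> h.py <<'E'
piv=np.array([.6033,-.0571])
def clamp():
    to([.680,-.092,.116]); s=env.get_state(); d=np.array(s['tool_pos'][:2])-piv; a=.5925
    ex=np.array([np.cos(a),np.sin(a)]);ey=np.array([-ex[1],ex[0]])
    print('rel pivot pot frame',d@ex,d@ey,'r',np.hypot(*d),'ang(0=-y,+ toward -x)',np.arctan2(-d@ex,-d@ey))
    R=Rn.from_rotvec(s['tcp_rot']).as_matrix(); x=R[:2,0]; print('tool x ang rel -x_pot (cw+)',-np.arctan2(ex[1]*0+(-ex)[0]*x[1]-(-ex)[1]*x[0],-ex@x))
E
python3 - <<'E'
from h import *
clamp()
E
```

```text
t 19.0 tcp [ 0.6759 -0.0824  0.1168] rv [ 0.8618 -3.0177 -0.012 ] F [-1.1 -1.4  0.3] w 0.0006693344066597179 q [ 0.289  0.72  -0.364  1.491  0.277  0.987  1.981]
units [ 0.054 -0.344  0.025] z [-0.0052  0.0064 -1.    ] y [-0.528  0.849  0.008]
level corr (5deg units x,y) [ 0.09 -0.01]
rel pivot pot frame 0.04614200959094848 -0.061533790129878786 r 0.07691223814737905 ang(0=-y,+ toward -x) -0.6434144333130565
tool x ang rel -x_pot (cw+) 0.03611526915237085
```

play_rows(
  series=[
    [0.2,-0.22,0,0.08,0,0],
    [0.25,0,0,0,0,0],
    [0.25,0,0,0,0,0],
    [0.15,0,0,0,0,0],
    [0.15,0,0,0,0,0],
  ],
)

```text
time_s: 19.5
tool_pos: [0.6533, -0.1035, 0.1207]
tcp_rot: [-0.864, 3.016, -0.001]
ft_force: [1.8, 0.4, -1.5]
gripper_width: 0.002
```

Run:
```python
from h import *
clamp()
```

```text
t 19.5 tcp [ 0.6533 -0.1035  0.1207] rv [-8.6440e-01  3.0164e+00 -8.0000e-04] F [ 1.8  0.4 -1.5] w 0.0015870632727257917 q [ 0.33   0.685 -0.366  1.557  0.281  0.948  2.005]
units [-0.959 -0.146  0.159] z [ 3.8e-03  6.0e-04 -1.0e+00] y [-0.53   0.848 -0.002]
level corr (5deg units x,y) [-0.02  0.04]
rel pivot pot frame 0.015510159773798746 -0.06642625149160072 r 0.06821298955062849 ang(0=-y,+ toward -x) -0.22938470718270082
tool x ang rel -x_pot (cw+) 0.03428827471293091
```

play_rows(
  series=[
    [0.2,-0.05,0.1,0,0,1],
    [0.2,-0.05,0,0,0,1],
    [0.2,-0.05,0,0,0,1],
    [0.2,-0.05,0,0,0,1],
    [0.2,-0.05,0,0,0,1],
  ],
)

```text
time_s: 20.0
tool_pos: [0.6306, -0.1211, 0.1209]
tcp_rot: [-0.167, 3.122, 0.004]
ft_force: [2.2, 0.7, -1.3]
gripper_width: 0.001
```

Run:
```python
from h import *
clamp()
```

```text
t 20.0 tcp [ 0.6306 -0.1211  0.1209] rv [-0.1667  3.1221  0.004 ] F [ 2.2  0.7 -1.3] w 0.0013845010762323041 q [ 0.301  0.642 -0.245  1.625  0.183  0.883  1.666]
units [-1.74  0.79  0.19] z [ 0.0149  0.0034 -0.9999] y [-0.106  0.994  0.002]
level corr (5deg units x,y) [0.02 0.17]
rel pivot pot frame -0.01314862344599306 -0.06833709690207129 r 0.06959055332103346 ang(0=-y,+ toward -x) 0.19008528891960397
tool x ang rel -x_pot (cw+) 0.4858374290864393
```

play_rows(
  series=[
    [0.2,-0.05,0.03,0,0.05,1],
    [0.2,-0.05,0.03,0,0.05,1],
    [0.2,-0.05,0.03,0,0.05,1],
    [0.2,-0.05,0.03,0,0.05,1],
    [0.2,-0.05,0.03,0,0.05,1],
    [0.2,-0.05,0.03,0,0.05,1],
    [0.2,-0.05,0.03,0,0.05,1],
  ],
)

```text
time_s: 20.7
tool_pos: [0.5923, -0.1263, 0.1206]
tcp_rot: [0.825, 3.03, 0.015]
ft_force: [1.3, -0.8, -0.3]
gripper_width: -0.004
```

Run:
```python
from h import *
clamp(); shot('scene','scene8'); cv2.imwrite('pics/s8.png',cv2.resize(load('scene8')['im'][170:370,150:400],(750,600))[...,::-1])
```

```text
t 20.7 tcp [ 0.5923 -0.1263  0.1206] rv [0.8251 3.0298 0.0147] F [ 1.3 -0.8 -0.3] w -0.004004831925857603 q [ 0.218  0.592 -0.069  1.719  0.04   0.83   1.173]
units [-1.94   2.468  0.173] z [ 0.0038  0.0087 -1.    ] y [0.507 0.862 0.009]
level corr (5deg units x,y) [ 0.11 -0.01]
rel pivot pot frame -0.0478039499474454 -0.05128508500406035 r 0.070109753775431 ang(0=-y,+ toward -x) 0.7502812207158952
tool x ang rel -x_pot (cw+) 1.1242692215992898
```

View pics/s8.png

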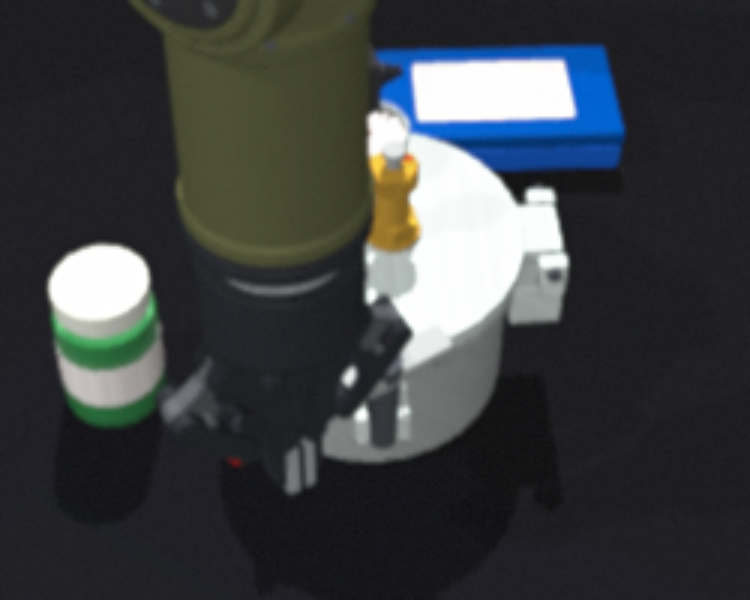

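play_rows(
  series=[
    [0.22,-0.05,0.03,0.05,0,0.8],
    [0.22,-0.05,0.03,0.05,0,0.8],
    [0.22,-0.05,0.03,0,0,0.8],
    [0.22,-0.05,0.03,0,0,0.8],
    [0.2,-0.05,0.03,0,0,0.8],
    [0.2,-0.05,0.03,0,0,0.8],
  ],
)

```text
time_s: 21.35
tool_pos: [0.5606, -0.1115, 0.1197]
tcp_rot: [1.45, 2.773, 0.005]
ft_force: [0.8, 0.2, 1.3]
gripper_width: 0.002
```

Run:
```python
from h import *
clamp()
```

```text
t 21.35 tcp [ 0.5606 -0.1115  0.1197] rv [1.4498 2.7732 0.0052] F [0.8 0.2 1.3] w 0.0017555133471279262 q [ 0.112  0.547  0.063  1.823 -0.047  0.761  0.807]
units [-1.735  3.639  0.17 ] z [ 0.0124 -0.0028 -0.9999] y [0.821 0.571 0.009]
level corr (5deg units x,y) [0.1  0.11]
rel pivot pot frame -0.06583131135928523 -0.021316481070056462 r 0.06919648777570456 ang(0=-y,+ toward -x) 1.2576460108773924
tool x ang rel -x_pot (cw+) 1.5559384860425276
```

play_rows(
  series=[
    [0.15,-0.02,0.03,0.05,0.05,0],
    [0.15,-0.02,0.03,0.05,0.05,0],
    [0.12,0,0.03,0,0,0],
    [0.12,0,0.03,0,0,0],
  ],
)

```text
time_s: 21.75
tool_pos: [0.5595, -0.1103, 0.1199]
tcp_rot: [1.439, 2.761, -0.006]
ft_force: [4.5, -6.6, -1.1]
gripper_width: -0.0
```

Run:
```python
from h import *
clamp()
```

```text
t 21.75 tcp [ 0.5595 -0.1103  0.1199] rv [ 1.4393  2.7612 -0.0056] F [ 4.5 -6.6 -1.1] w -0.00013635357216501673 q [ 0.097  0.54   0.071  1.838 -0.036  0.74   0.794]
units [-1.795  3.639  0.213] z [ 0.0229 -0.016  -0.9996] y [0.82  0.573 0.01 ]
level corr (5deg units x,y) [0.11 0.3 ]
rel pivot pot frame -0.06599006493180397 -0.019678480485484977 r 0.06886168211655387 ang(0=-y,+ toward -x) 1.280988342109142
tool x ang rel -x_pot (cw+) 1.5536589893192887
```

The force is up to 8 N with no further motion, so the clamp is at its stop. Backing off, lifting and checking.

play_rows(
  series=[
    [-0.3,0,0,0.1,0.3,0],
    [-0.4,0,0,0,0,0],
    [0,0,-0.7,0,0,0],
    [0,0,-1,0,0,0],
    [0,0,-1,0,0,0],
    [0,0,-1,0,0,0],
    [0,0,-0.3,0,0,0],
    [0,0,0,0,0,0],
  ],
)

```text
time_s: 22.55
tool_pos: [0.5716, -0.1307, 0.2437]
tcp_rot: [-1.431, -2.795, 0.002]
ft_force: [-0.1, -0.9, -0.3]
gripper_width: 0.001
```

Run:
```python
from h import *
to([.4943,-.0026,.235]); shot('top','top9'); shot('wrist','wrist9')
cv2.imwrite('pics/t9.png',cv2.resize(load('top9')['im'][130:280,220:400],(720,600))[...,::-1])
```

```text
t 22.55 tcp [ 0.5716 -0.1307  0.2437] rv [-1.4311e+00 -2.7952e+00  1.6000e-03] F [-0.1 -0.9 -0.3] w 0.0009785237422852335 q [ 0.138  0.445  0.069  1.61  -0.033  1.089  0.84 ]
units [4.97  0.406 0.292] z [-1.6e-03 -3.0e-04 -1.0e+00] y [ 0.811  0.585 -0.002]
level corr (5deg units x,y) [-0.02 -0.01]
```

View pics/wrist9.png

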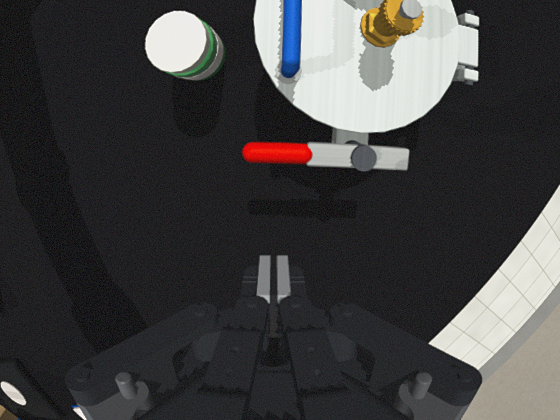

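View pics/t9.png

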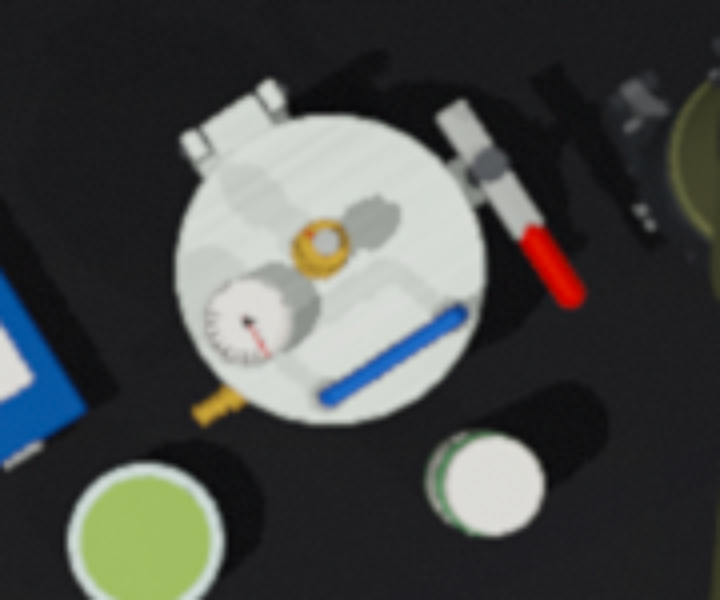

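The clamp is fully aside: the handle runs along the pot's -x and the nose is clear. Moving over the blue bar.

play_rows(
  series=[
    [0,0,0,0,0,0.37],
    [0.8,0.1,0,0,0,0],
    [0.8,0.1,0,0,0,0],
    [0.8,0.05,0,0,0,0],
    [0.8,0.05,0,0,0,0],
    [0.8,0,0,0,0,0],
    [0.8,0,0,0,0,0],
    [0,0,0,0,0,0],
  ],
  gripper=0.1,
)

```text
time_s: 23.45
tool_pos: [0.491, -0.0013, 0.231]
tcp_rot: [-1.485, -2.744, 0.017]
ft_force: [0.0, 0.2, 0.2]
gripper_width: 0.548
```

Run:
```python
from h import *
to([.4943,-.0026,.155]); shot('wrist','wrist10'); f=load('wrist10')
im=f['im'][...,::-1].copy()
M=lambda a,b,z,x=.5441,y=.0309,th=.5925:np.array([x+a*np.cos(th)-b*np.sin(th),y+a*np.sin(th)+b*np.cos(th),z])
for m in [(-.06,b,.158) for b in (-.038,-.019,0,.019,.038)]: cv2.circle(im,tuple(wpx(f,M(*m)).round().astype(int).tolist()),1,(255,0,255),-1)
cv2.imwrite('pics/w10.png',cv2.resize(im[120:360,120:420],None,fx=2.5,fy=2.5))
```

```text
t 23.45 tcp [ 0.491  -0.0013  0.231 ] rv [-1.4847 -2.744   0.0169] F [0.  0.2 0.2] w 0.5479077951307787 q [-0.085  0.324  0.053  1.849 -0.022  0.994  0.557]
units [-0.132  0.12   2.529] z [-2.420e-02  8.000e-04 -9.997e-01] y [ 0.837  0.547 -0.02 ]
level corr (5deg units x,y) [-0.23 -0.16]
```

View pics/w10.png

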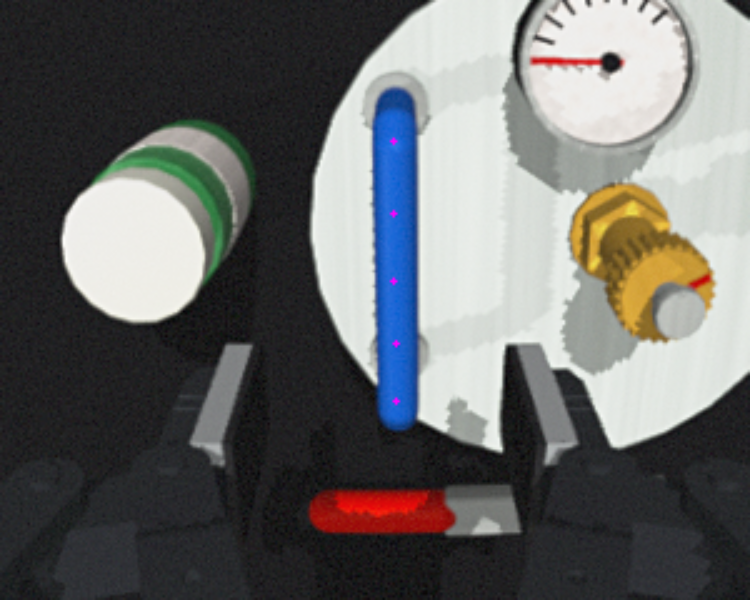

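My model points lie on the bar's axis, which runs from zoom (397,95) to (397,425). Descending and gripping.

play_rows(
  series=[
    [-0.13,0.1,0.3,-0.23,-0.16,0],
    [0,0,0.6,0,0,0],
    [0,0,0.6,0,0,0],
    [0,0,0.5,0,0,0],
    [0,0,0.2,0,0,0],
    [0,0,0,0,0,0],
  ],
)

```text
time_s: 24.1
tool_pos: [0.4979, -0.0103, 0.1594]
tcp_rot: [1.509, 2.754, -0.007]
ft_force: [0.5, -0.0, 0.1]
gripper_width: 0.544
```

Run:
```python
from h import *
to([.4943,-.0026,.155])
```

```text
t 24.1 tcp [ 0.4979 -0.0103  0.1594] rv [ 1.5088  2.7541 -0.0072] F [ 0.5 -0.   0.1] w 0.5436956783277027 q [-0.07   0.406  0.054  1.952 -0.024  0.785  0.565]
units [0.28  0.036 0.145] z [-0.0011 -0.0046 -1.    ] y [ 0.843  0.538 -0.003]
level corr (5deg units x,y) [-0.04  0.04]
```

play_rows(
  series=[
    [0.25,0.03,0.12,0,0,-0.28],
    [0,0,0,0,0,0],
  ],
)

```text
time_s: 24.3
tool_pos: [0.4949, -0.0037, 0.1558]
tcp_rot: [1.474, 2.772, -0.007]
ft_force: [-1.4, 0.1, 0.4]
gripper_width: 0.55
```

play_rows(
  series=[
    [0,0,0,0,0,0],
    [0,0,0,0,0,0],
    [0,0,0,0,0,0],
    [0,0,0,0,0,0],
    [0,0,0,0,0,0],
  ],
  gripper=-1,
  force=50,
)

```text
time_s: 24.8
tool_pos: [0.4951, -0.0038, 0.1571]
tcp_rot: [1.473, 2.771, -0.007]
ft_force: [-0.2, -1.3, -1.7]
gripper_width: 0.117
```

Run:
```python
from h import *
to([.4943,-.0026,.155])
```

```text
t 24.8 tcp [ 0.4951 -0.0038  0.1571] rv [ 1.4727  2.7714 -0.0066] F [-0.2 -1.3 -1.7] w 0.11691167021712605 q [-0.079  0.405  0.047  1.964 -0.019  0.773  0.572]
units [ 0.048 -0.     0.069] z [ 8.0e-04 -5.2e-03 -1.0e+00] y [ 0.829  0.56  -0.002]
level corr (5deg units x,y) [-0.03  0.05]
```

```bash
cat >> h.py <<'E'
def lid(n=6,dphi=.06,dbeta=.025):
    s=st(); a=.5925; ex=np.array([np.cos(a),np.sin(a),0]); H=np.array([.6287,.0878,.110])
    d=np.array(s['tool_pos'])-H; X=d@ex; Z=d[2]; r=np.hypot(X,Z); th=np.arctan2(Z,X); th0=np.arctan2(.048,-.162)
    R=Rn.from_rotvec(s['tcp_rot']).as_matrix(); zt=R[:,2]; b=np.arctan2(-(zt@ex),-zt[2])
    print('r',r.round(4),'phi',(th0-th).round(3),'beta',b.round(3),'lateral',(d@np.array([-ex[1],ex[0],0])).round(4),'torque',np.round(s['torque'],2))
    ey=np.array([-ex[1],ex[0],0]); Rp=np.c_[ey,ex*np.cos(b)-np.array([0,0,np.sin(b)]),-ex*np.sin(b)-np.array([0,0,np.cos(b)])]
    print('tilt err tool units5deg',(np.degrees(Rn.from_matrix(R.T@Rp).as_rotvec())/5).round(2))
    rr=.169+ (r-.169)*0
    for k in range(n):
        t0=th-k*dphi; t1=t0-dphi; dv=rr*np.array([np.cos(t1)-np.cos(t0),np.sin(t1)-np.sin(t0)])
        bb=b+k*dbeta; print([0,round((dv[0]*np.cos(bb)-dv[1]*np.sin(bb))/.03,2),round((-dv[0]*np.sin(bb)-dv[1]*np.cos(bb))/.03,2),round(np.degrees(dbeta)/5,2),0,0])
E
python3 - <<'E'
from h import *
lid()
E
```

```text
t 24.8 tcp [ 0.4951 -0.0038  0.1571] rv [ 1.4727  2.7714 -0.0066] F [-0.2 -1.3 -1.7] w 0.11691167021712605 q [-0.079  0.405  0.047  1.964 -0.019  0.773  0.572]
r 0.1687 phi -0.005 beta 0.002 lateral -0.0014 torque [-0.05 -0.01  0.08]
tilt err tool units5deg [-0.    0.05  0.02]
[0, np.float64(0.1), np.float64(-0.32), np.float64(0.29), 0, 0]
[0, np.float64(0.11), np.float64(-0.32), np.float64(0.29), 0, 0]
[0, np.float64(0.13), np.float64(-0.31), np.float64(0.29), 0, 0]
[0, np.float64(0.14), np.float64(-0.31), np.float64(0.29), 0, 0]
[0, np.float64(0.15), np.float64(-0.3), np.float64(0.29), 0, 0]
[0, np.float64(0.16), np.float64(-0.3), np.float64(0.29), 0, 0]
```

play_rows(
  series=[
    [0,0.1,-0.32,0.29,0,0],
    [0,0.11,-0.32,0.29,0,0],
    [0,0.13,-0.31,0.29,0,0],
    [0,0.14,-0.31,0.29,0,0],
  ],
)

```text
time_s: 25.2
tool_pos: [0.5065, 0.0041, 0.1911]
tcp_rot: [-1.451, -2.725, 0.155]
ft_force: [1.7, -2.0, -10.8]
gripper_width: 0.116
```

Run:
```python
from h import *
lid(8)
```

```text
t 25.2 tcp [0.5065 0.0041 0.1911] rv [-1.4512 -2.725   0.1554] F [  1.7  -2.  -10.8] w 0.1155520980325217 q [-0.146  0.426  0.074  1.814  0.032  0.999  0.497]
r 0.1688 phi 0.213 beta 0.112 lateral -0.0012 torque [-0.13 -0.49  0.16]
tilt err tool units5deg [ 0.    0.03 -0.01]
[0, np.float64(0.14), np.float64(-0.31), np.float64(0.29), 0, 0]
[0, np.float64(0.15), np.float64(-0.3), np.float64(0.29), 0, 0]
[0, np.float64(0.16), np.float64(-0.3), np.float64(0.29), 0, 0]
[0, np.float64(0.17), np.float64(-0.29), np.float64(0.29), 0, 0]
[0, np.float64(0.18), np.float64(-0.29), np.float64(0.29), 0, 0]
[0, np.float64(0.19), np.float64(-0.28), np.float64(0.29), 0, 0]
[0, np.float64(0.2), np.float64(-0.27), np.float64(0.29), 0, 0]
[0, np.float64(0.21), np.float64(-0.27), np.float64(0.29), 0, 0]
```

Following the arc well, with about 11 N lifting force. Continuing.

play_rows(
  series=[
    [0,0.14,-0.31,0.29,0,0],
    [0,0.15,-0.3,0.29,0,0],
    [0,0.16,-0.3,0.29,0,0],
    [0,0.17,-0.29,0.29,0,0],
    [0,0.18,-0.29,0.29,0,0],
    [0,0.19,-0.28,0.29,0,0],
    [0,0.2,-0.27,0.29,0,0],
  ],
)

```text
time_s: 25.9
tool_pos: [0.5365, 0.0245, 0.2368]
tcp_rot: [-1.394, -2.603, 0.428]
ft_force: [-6.0, -4.2, -6.3]
gripper_width: 0.115
```

Run:
```python
from h import *
lid(8)
```

```text
t 25.9 tcp [0.5365 0.0245 0.2368] rv [-1.3935 -2.6035  0.4281] F [-6.  -4.2 -6.3] w 0.11530639238658355 q [-0.231  0.541  0.097  1.514  0.088  1.388  0.419]
r 0.1691 phi 0.56 beta 0.328 lateral -0.001 torque [-0.65  0.74  0.18]
tilt err tool units5deg [-0.   -0.06 -0.04]
[0, np.float64(0.18), np.float64(-0.29), np.float64(0.29), 0, 0]
[0, np.float64(0.19), np.float64(-0.28), np.float64(0.29), 0, 0]
[0, np.float64(0.2), np.float64(-0.28), np.float64(0.29), 0, 0]
[0, np.float64(0.21), np.float64(-0.27), np.float64(0.29), 0, 0]
[0, np.float64(0.22), np.float64(-0.26), np.float64(0.29), 0, 0]
[0, np.float64(0.22), np.float64(-0.25), np.float64(0.29), 0, 0]
[0, np.float64(0.23), np.float64(-0.25), np.float64(0.29), 0, 0]
[0, np.float64(0.24), np.float64(-0.24), np.float64(0.29), 0, 0]
```

Run:
```python
from h import *
lid(14,.06,.01)
```

```text
t 25.9 tcp [0.5365 0.0245 0.2368] rv [-1.3935 -2.6035  0.4281] F [-6.  -4.2 -6.3] w 0.11530639238658355 q [-0.231  0.541  0.097  1.514  0.088  1.388  0.419]
r 0.1691 phi 0.56 beta 0.328 lateral -0.001 torque [-0.65  0.74  0.18]
tilt err tool units5deg [-0.   -0.06 -0.04]
[0, np.float64(0.18), np.float64(-0.29), np.float64(0.11), 0, 0]
[0, np.float64(0.19), np.float64(-0.28), np.float64(0.11), 0, 0]
[0, np.float64(0.2), np.float64(-0.27), np.float64(0.11), 0, 0]
[0, np.float64(0.22), np.float64(-0.26), np.float64(0.11), 0, 0]
[0, np.float64(0.23), np.float64(-0.25), np.float64(0.11), 0, 0]
[0, np.float64(0.24), np.float64(-0.24), np.float64(0.11), 0, 0]
[0, np.float64(0.25), np.float64(-0.22), np.float64(0.11), 0, 0]
[0, np.float64(0.26), np.float64(-0.21), np.float64(0.11), 0, 0]
[0, np.float64(0.27), np.float64(-0.2), np.float64(0.11), 0, 0]
[0, np.float64(0.28), np.float64(-0.18), np.float64(0.11), 0, 0]
[0, np.float64(0.29), np.float64(-0.17), np.float64(0.11), 0, 0]
[0, np.float64(0.3), np.float64(-0.15), np.float64(0.11), 0, 0]
[0, np.float64(0.31), np.float64(-0.14), np.float64(0.11), 0, 0]
[0, np.float64(0.31), np.float64(-0.12), np.float64(0.11), 0, 0]
```

play_rows(
  series=[
    [0,0.18,-0.29,0.11,-0.03,0],
    [0,0.19,-0.28,0.11,-0.03,0],
    [0,0.2,-0.27,0.11,0,0],
    [0,0.22,-0.26,0.11,0,0],
    [0,0.23,-0.25,0.11,0,0],
    [0,0.24,-0.24,0.11,0,0],
    [0,0.25,-0.22,0.11,0,0],
    [0,0.26,-0.21,0.11,0,0],
  ],
)

```text
time_s: 26.7
tool_pos: [0.5796, 0.0537, 0.269]
tcp_rot: [-1.357, -2.509, 0.588]
ft_force: [-9.6, -3.7, 5.4]
gripper_width: 0.117
```

Run:
```python
from h import *
lid(8,.06,.01); shot('scene','scene11')
cv2.imwrite('pics/s11.png',cv2.resize(load('scene11')['im'][100:370,130:430],(660,594))[...,::-1])
```

```text
t 26.7 tcp [0.5796 0.0537 0.269 ] rv [-1.3568 -2.5091  0.588 ] F [-9.6 -3.7  5.4] w 0.11652760820121716 q [-0.275  0.677  0.107  1.213  0.101  1.689  0.392]
r 0.1699 phi 0.923 beta 0.466 lateral -0.0008 torque [-0.82  1.86  0.02]
tilt err tool units5deg [-0.   -0.18 -0.11]
[0, np.float64(0.24), np.float64(-0.24), np.float64(0.11), 0, 0]
[0, np.float64(0.25), np.float64(-0.23), np.float64(0.11), 0, 0]
[0, np.float64(0.26), np.float64(-0.22), np.float64(0.11), 0, 0]
[0, np.float64(0.27), np.float64(-0.2), np.float64(0.11), 0, 0]
[0, np.float64(0.28), np.float64(-0.19), np.float64(0.11), 0, 0]
[0, np.float64(0.29), np.float64(-0.18), np.float64(0.11), 0, 0]
[0, np.float64(0.3), np.float64(-0.16), np.float64(0.11), 0, 0]
[0, np.float64(0.31), np.float64(-0.15), np.float64(0.11), 0, 0]
```

View pics/s11.png

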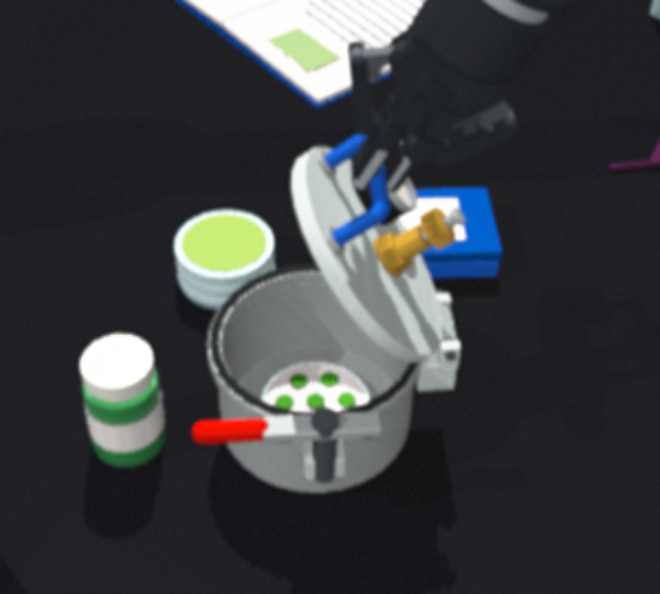

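Run:
```python
from h import *
lid(9,.06,-.012)
```

```text
t 26.75 tcp [0.5803 0.0541 0.2694] rv [-1.356  -2.5093  0.5897] F [-10.1  -1.8  12.2] w 0.11413746942666644 q [-0.276  0.678  0.107  1.209  0.102  1.692  0.392]
r 0.1699 phi 0.928 beta 0.467 lateral -0.0009 torque [-0.83  2.26 -0.14]
tilt err tool units5deg [-0.   -0.17 -0.1 ]
[0, np.float64(0.24), np.float64(-0.24), np.float64(-0.14), 0, 0]
[0, np.float64(0.25), np.float64(-0.22), np.float64(-0.14), 0, 0]
[0, np.float64(0.27), np.float64(-0.2), np.float64(-0.14), 0, 0]
[0, np.float64(0.28), np.float64(-0.18), np.float64(-0.14), 0, 0]
[0, np.float64(0.3), np.float64(-0.16), np.float64(-0.14), 0, 0]
[0, np.float64(0.31), np.float64(-0.14), np.float64(-0.14), 0, 0]
[0, np.float64(0.32), np.float64(-0.12), np.float64(-0.14), 0, 0]
[0, np.float64(0.32), np.float64(-0.1), np.float64(-0.14), 0, 0]
[0, np.float64(0.33), np.float64(-0.07), np.float64(-0.14), 0, 0]
```

play_rows(
  series=[
    [0,0.24,-0.22,-0.14,-0.06,-0.03],
    [0,0.25,-0.2,-0.14,-0.06,-0.03],
    [0,0.27,-0.18,-0.14,-0.05,-0.03],
    [0,0.28,-0.17,-0.14,0,0],
    [0,0.3,-0.15,-0.14,0,0],
  ],
  force=30,
)

```text
time_s: 27.25
tool_pos: [0.61, 0.0745, 0.2797]
tcp_rot: [-1.363, -2.534, 0.56]
ft_force: [-9.5, -3.8, 13.2]
gripper_width: 0.118
```

Run:
```python
from h import *
lid(7,.05,-.012)
```

```text
t 27.25 tcp [0.61   0.0745 0.2797] rv [-1.3626 -2.5339  0.5605] F [-9.5 -3.8 13.2] w 0.11761997866506409 q [-0.286  0.714  0.103  1.097  0.092  1.742  0.387]
r 0.1713 phi 1.148 beta 0.438 lateral -0.0006 torque [-1.13  2.62 -0.13]
tilt err tool units5deg [-0.   -0.1  -0.08]
[0, np.float64(0.24), np.float64(-0.15), np.float64(-0.14), 0, 0]
[0, np.float64(0.25), np.float64(-0.13), np.float64(-0.14), 0, 0]
[0, np.float64(0.26), np.float64(-0.12), np.float64(-0.14), 0, 0]
[0, np.float64(0.26), np.float64(-0.1), np.float64(-0.14), 0, 0]
[0, np.float64(0.27), np.float64(-0.08), np.float64(-0.14), 0, 0]
[0, np.float64(0.27), np.float64(-0.07), np.float64(-0.14), 0, 0]
[0, np.float64(0.28), np.float64(-0.05), np.float64(-0.14), 0, 0]
```

play_rows(
  series=[
    [0,0.26,-0.12,-0.14,-0.05,-0.03],
    [0,0.27,-0.1,-0.14,-0.05,-0.03],
    [0,0.28,-0.09,-0.14,0,0],
    [0,0.28,-0.07,-0.14,0,0],
    [0,0.28,-0.06,-0.14,0,0],
  ],
)

```text
time_s: 27.75
tool_pos: [0.6379, 0.0935, 0.2826]
tcp_rot: [-1.377, -2.562, 0.515]
ft_force: [-6.5, -1.4, 6.0]
gripper_width: 0.119
```

Run:
```python
from h import *
lid(5,.04,-.012)
shot('scene','scene12')
cv2.imwrite('pics/s12.png',cv2.resize(load('scene12')['im'][100:370,130:430],(660,594))[...,::-1])
```

```text
t 27.75 tcp [0.6379 0.0935 0.2826] rv [-1.3767 -2.5624  0.515 ] F [-6.5 -1.4  6. ] w 0.11872084699066586 q [-0.292  0.747  0.097  1.007  0.077  1.761  0.377]
r 0.1729 phi 1.345 beta 0.397 lateral -0.0004 torque [-0.49  1.49 -0.11]
tilt err tool units5deg [-0.   -0.04 -0.08]
[0, np.float64(0.21), np.float64(-0.07), np.float64(-0.14), 0, 0]
[0, np.float64(0.22), np.float64(-0.06), np.float64(-0.14), 0, 0]
[0, np.float64(0.22), np.float64(-0.05), np.float64(-0.14), 0, 0]
[0, np.float64(0.22), np.float64(-0.04), np.float64(-0.14), 0, 0]
[0, np.float64(0.22), np.float64(-0.02), np.float64(-0.14), 0, 0]
```

View pics/s12.png

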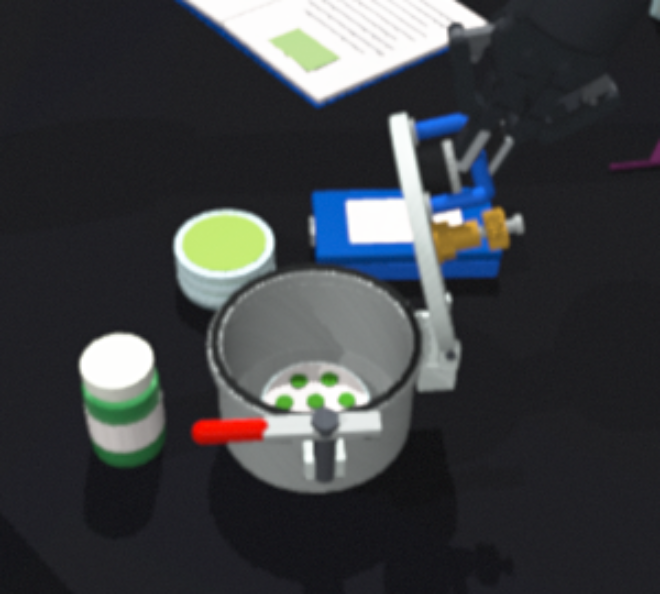

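The lid is nearly upright at about 1.35 rad. A little more, then release.

play_rows(
  series=[
    [0,0.22,0,-0.1,-0.02,-0.04],
    [0,0.22,0,-0.1,-0.02,-0.04],
    [0,0,0,0,0,0],
  ],
)

```text
time_s: 28.1
tool_pos: [0.6469, 0.0996, 0.2814]
tcp_rot: [-1.374, -2.578, 0.498]
ft_force: [2.3, -0.3, -6.9]
gripper_width: 0.117
```

Run:
```python
from h import *
lid(1)
```

```text
t 28.1 tcp [0.6469 0.0996 0.2814] rv [-1.3744 -2.5782  0.4978] F [ 2.3 -0.3 -6.9] w 0.11682245613760715 q [-0.294  0.756  0.094  0.985  0.075  1.758  0.378]
r 0.1728 phi 1.408 beta 0.381 lateral -0.0004 torque [ 0.33 -0.96  0.16]
tilt err tool units5deg [ 0.    0.   -0.01]
[0, np.float64(0.33), np.float64(-0.08), np.float64(0.29), 0, 0]
```

play_rows(
  series=[
    [0,0,0,0,0,0],
    [0,0,0,0,0,0],
    [0,0,0,0,0,0],
  ],
  gripper=-0.35,
)

```text
time_s: 28.4
tool_pos: [0.6471, 0.0999, 0.281]
tcp_rot: [-1.374, -2.578, 0.497]
ft_force: [0.0, 0.3, -0.0]
gripper_width: 0.321
```

Run:
```python
from h import *
lid(1)
```

```text
t 28.4 tcp [0.6471 0.0999 0.281 ] rv [-1.3742 -2.5785  0.4968] F [ 0.   0.3 -0. ] w 0.32115464801792615 q [-0.294  0.757  0.094  0.985  0.074  1.757  0.378]
r 0.1724 phi 1.411 beta 0.381 lateral -0.0003 torque [ 0.15 -0.35 -0.  ]
tilt err tool units5deg [-0.   -0.   -0.01]
[0, np.float64(0.33), np.float64(-0.07), np.float64(0.29), 0, 0]
```

Released, force near 0. Retreating along the tool axis.

play_rows(
  series=[
    [0,0,-0.2,0,0,0],
    [0,0,-0.4,0,0,0],
    [0,0,-0.5,0,0,0],
    [0,0,-0.6,0,0,0],
    [0,0,-0.6,0,0,0],
    [0,0,-0.6,0,0,0],
    [0,0,0,0,0,0],
  ],
)

```text
time_s: 29.1
tool_pos: [0.6659, 0.1168, 0.3549]
tcp_rot: [-1.376, -2.595, 0.483]
ft_force: [0.3, 0.9, 0.8]
gripper_width: 0.326
```

Run:
```python
from h import *
lid(1)
for n in ('scene','top','wrist'): shot(n,n+'13')
a=load('scene13')['im'][100:350,130:430]; b=load('top13')['im'][110:300,160:420]
cv2.imwrite('pics/f13.png',np.vstack([cv2.resize(a,(400,330)),cv2.resize(b,(400,270))])[...,::-1])
```

```text
t 29.1 tcp [0.6659 0.1168 0.3549] rv [-1.3762 -2.5955  0.4828] F [0.3 0.9 0.8] w 0.32592666822866334 q [-0.372  0.799  0.32   0.729 -0.058  1.964  0.475]
r 0.2494 phi 1.472 beta 0.365 lateral 0.0033 torque [ 0.25 -0.29  0.  ]
tilt err tool units5deg [-0.    0.08  0.02]
[0, np.float64(0.33), np.float64(-0.05), np.float64(0.29), 0, 0]
```

View pics/f13.png

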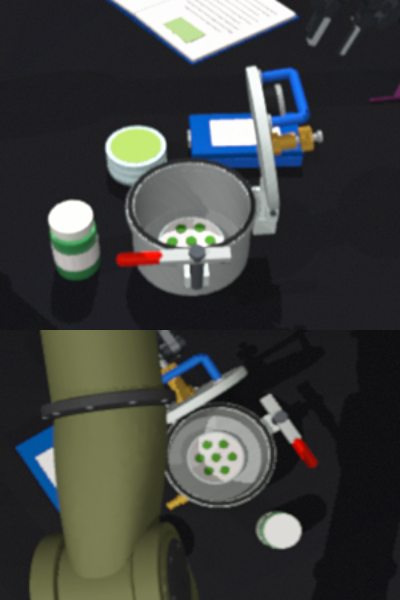

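View pics/wrist13.png

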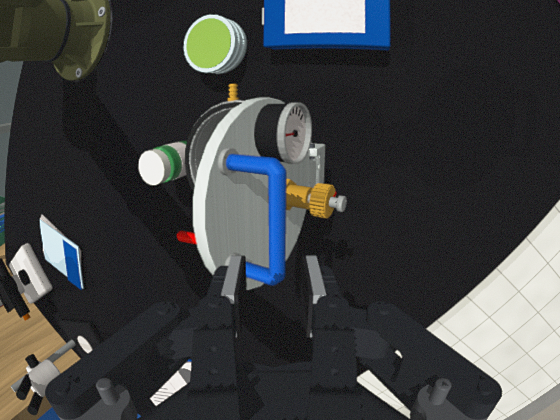

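The lid stands open by itself with the gripper clear. Joint 6 is right at its limit, so I'll untilt the tool now.

play_rows(
  series=[
    [0,0,0,-0.7,0,0],
    [0,0,-0.1,-0.8,0,0],
    [0,0,-0.1,-0.8,0,0],
    [0,0,0,-0.5,0,0],
    [0,0,0,0,0,0],
  ],
)

```text
time_s: 29.75
tool_pos: [0.6633, 0.1173, 0.3532]
tcp_rot: [-1.438, -2.716, 0.168]
ft_force: [0.5, -0.1, -0.3]
gripper_width: 0.327
```

Run:
```python
from h import *
lid(1); shot('scene','scene14'); shot('wrist','wrist14')
f=load('scene0');g=load('scene14')
def cent(F,lo,hi,box):
    h=cv2.cvtColor(F['im'],cv2.COLOR_RGB2HSV); m=cv2.inRange(h,lo,hi); x0,y0,x1,y1=box; ys,xs=np.where(m[y0:y1,x0:x1]>0); return (xs.mean()+x0).round(2),(ys.mean()+y0).round(2),len(xs)
for n,lo,hi,b in [('jar',(40,80,40),(80,255,255),(160,250,210,320)),('petri',(30,80,60),(50,255,255),(200,185,236,235)),('box',(105,180,60),(125,255,255),(325,180,365,235))]: print(n,cent(f,lo,hi,b),cent(g,lo,hi,b))
im=g['im']; cv2.imwrite('pics/s14.png',cv2.resize(im[80:370,130:430],(620,599))[...,::-1])
```

```text
t 29.75 tcp [0.6633 0.1173 0.3532] rv [-1.4379 -2.716   0.1684] F [ 0.5 -0.1 -0.3] w 0.3268526001783033 q [-0.365  0.628  0.297  1.016 -0.119  1.635  0.484]
r 0.2474 phi 1.466 beta 0.127 lateral 0.0052 torque [ 0.11 -0.09  0.02]
tilt err tool units5deg [ 0.   -0.05  0.05]
[0, np.float64(0.34), np.float64(0.03), np.float64(0.29), 0, 0]
jar (np.float64(186.96), np.float64(291.97), 574) (np.float64(187.1), np.float64(292.23), 574)
petri (np.float64(224.98), np.float64(209.69), 450) (np.float64(225.6), np.float64(210.27), 472)
box (np.float64(342.56), np.float64(208.17), 943) (np.float64(348.11), np.float64(202.09), 576)
```

View pics/s14.png

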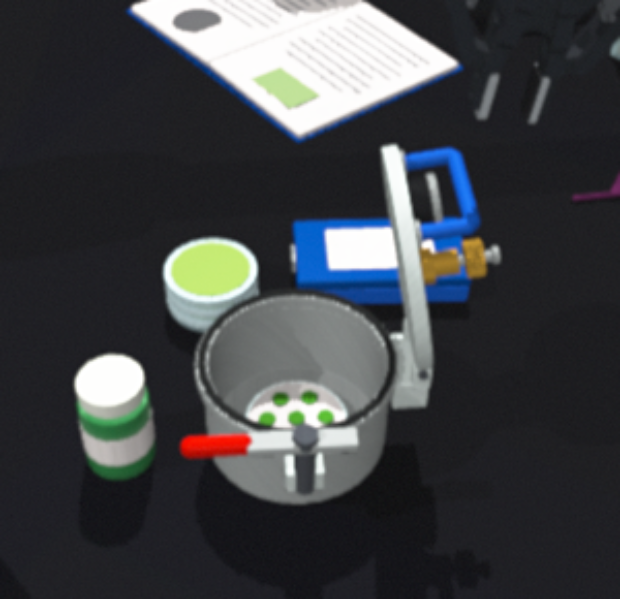

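The scene shows the lid standing alone at about 1.4 rad, the clamp aside, the dishes and jar in place, and the gripper clear. The slide box is partly hidden by the valve. Handing in.

Run:
```python
from h import *
st(); print(env.finish_job())
```

```text
t 29.85 tcp [0.6638 0.1181 0.3525] rv [-1.4359 -2.7155  0.1711] F [-0.  -0.2 -0.2] w 0.32724143532148875 q [-0.365  0.631  0.297  1.013 -0.119  1.637  0.485]
the job is handed in; nothing more can be done
None
```

I opened the vacuum pot in the order asked and handed it in at 29.9 s. The one doubt is joint 6, which touched its range limit while I backed away.

- **Nut:** I turned it about 3.69 rad in one grip, following it up, until the torque jumped from under 0.1 to 0.34 N m at its stop. The red stroke came round to the hinge side as expected.
- **Pin and gauge:** I held the pin fully down at about 15 N, after a brief 33 N push at the start. Two pictures showed the needle on the red mark before I let go. Afterwards the pin was up and the needle stayed at zero.
- **Clamp:** I swung the handle until it stopped moving. Pictures showed it pointing along the pot's -x, with the nose off the lid.
- **Lid:** I raised it by the bar and let go at about 1.4 rad. It stayed there by itself with the gripper clear and no force on the wrist.
- **Surroundings:** The jar and the petri dishes shifted less than 1 pixel between the first and last pictures, which is within noise. The slide box check disagreed by about 6 pixels with fewer pixels visible. I put that down to the open lid and valve hiding part of it, since it looks undisturbed and the arm never touched it.
- **Joint 6:** It read 1.964 rad against the stated limit of 1.96. I tilted the tool back straight away, to 1.64. I can't tell whether the reading was rounding or sensor noise, or whether it counts as passing the limit.

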